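Move the dip cup to the folded hook and fold the emptied hook away

TASK

Swing the folded hook on the rail out and press it onto its stop, move the steel dip cup from the other hook onto it, slide the cup's bail gently back along the hook until it touches the hinge barrel, and let go of it there. Then fold the emptied hook in and press it onto its stop too. Press each hook home with about 12 N (at least 8 N, so that its rubber mount gives a little, but never more than 20 N); the stops are not all in the same place and must be felt, and the other things on the bench must stay as they stand.

Things in the scene. Friction and masses are not known exactly. Their poses are not given: they have to be found in the camera images.
- rail: hook rail, a fixed stand: white board 360 mm wide (y), 18 mm thick (x), 75 mm high, top edge 228 mm above the bench, on two aluminium posts with feet 85 mm long. Origin on the bench under the board's middle; x points away from the robot through the board, y to its left end. Two identical steel folding hooks stand out of its front (-x) face; which of the two carries the cup changes.
- loaded_root (a point): hook that carries the cup at the start: its hinge axis, 45 mm in front of the board, at the height of the arm's flat top edge (215 mm). Turns with the arm: -y points along the arm to the tip, z up. The hinge barrel round it has radius 12 mm and rises 14 mm above the arm's top edge (17 mm at its rivet). The arm is a level bar 8 mm wide, 12 mm high, ending 95 mm from the axis.
- loaded_tip (a point): middle of the top face of the round upright pin, 12 mm diameter, at that hook's tip: 92 mm from the hinge axis; the pin rises 24 mm above the arm's top edge
- loaded_arm (a joint): that hook's hinge angle: 0 = folded on its hard stop, roughly along the board, pointing to the rail's -y; 1.571 = out on its hard stop, roughly square to the board, pointing to the robot; opens clockwise from above. Its bracket is screwed on up to 8 degrees askew either way and both stops turn with it. Friction holds it anywhere; 3 to 4 N at the pin turns it. Starts fully out.
- loaded_mount (a joint): twist of the rubber mount that carries that hook's barrel, arm and stops: 0 = at rest, positive when the pin is pushed in the opening direction. A torsion spring of 20 N m/rad: 0.046 rad for each 10 N pushed square to the arm at the pin; springs back when let go. The arm's whole turn is hinge angle plus twist.
- spare_root (a point): as loaded_root, for the other hook, which starts folded and empty
- spare_tip (a point): as loaded_tip, for the other hook
- spare_arm (a joint): as loaded_arm, for the other hook; starts folded or up to 0.25 rad open
- spare_mount (a joint): as loaded_mount, for the other hook
- dip_cup: small open steel cup, 52 mm diameter, 44 mm high, about 180 g, under a rigid upright bail of 6 mm square bar in the cup's y-z plane, 44 mm wide outside (y), 32 mm inside, top face 118 mm over the cup's underside; grip it across the two uprights from above. Origin under the cup's middle, z up. Starts hanging with the bail's top bar across the hook's arm, about midway between barrel and pin.
- bail (a point): middle of the underside of the bail's top bar; rests on the hook arm's top edge when hung. Bar half thickness 3 mm, so it lies 15 mm from the hinge axis when it touches the barrel.
- amber_flask: bystander: small conical flask with amber contents, 52 mm wide, 85 mm high
- clear_flask: bystander: conical flask with pale contents, 59 mm wide, 100 mm high
- foil_ball: bystander: crumpled foil ball, 68x63x51 mm
- pipette_bulb: bystander: rubber pipette bulb, 51 mm wide, 76 mm high
- tip_rack: bystander: pipette tip box, 92x122x77 mm
There are look-alikes about, which are no part of the job. Leave any blue look-alike of the dip_cup alone.

How it is judged:
By the outcome, as a careful person would: the job done as asked, in the order asked, and still so for the second after the job is handed in, with the robot touching nothing.
It also fails if it takes over 72 s, if anything falls off the work surface, if the arm or the gripper's body presses on something with over 40 N, if the wrist force passes 120 N, or if a joint passes its speed limit or range.

ROBOT

A 6-joint arm with a two-finger parallel gripper is mounted at the origin on the work surface; the furniture and walls round the work are solid. World frame = base frame: x ahead of the robot, y to its left, z up, the work surface at z = 0. Lengths are in m, angles in rad, forces in N, time in s.
With the tool pointing down it reaches from about 0.275 to 0.725 m from the base axis. Payload 5.6 kg.
Tool frame: the origin (TCP) lies midway between the tips of the shut fingers; the grasp point (between the pads) lies 19 mm behind it; z points along the fingers, y is the direction in which the jaws open and shut (so a half turn about z gives the same grasp; the last joint's range is limited). The gripper opens to 85 mm and grips with 20 to 120 N. Pads are 22 mm wide; open, the fingers measure 114 mm over their backs; the gripper's body (76 mm by 85 mm) begins 54 mm behind the grasp point. The pads swing forward as they close: fully open they stand 13 mm farther back than shut.
Start: joints at [-0.881, 0.255, 0.108, 0, -1.424, -0.285], TCP at [0.217, -0.506, 0.231] pointing down, gripper open.
Joint ranges: [-2.95, 2.95], [-1.21, 1.97], [-1.09, 1.5], [-2.87, 1.71], [-2.94, -0.07], [-3.05, 3.05]. Speed limits (rad/s): [2.57, 2.57, 3.14, 3.14, 3.14, 3.14].

INTERFACE

Orientations are given as a unit quaternion [w, x, y, z].
In Python, from cell import sensors, viewer, ticket gives the robot as it stands.
- The arm moves only by the tool step_arm, never from a script. Its argument "steps" is a list of rows, each an object with "linear": the shift along the tool's x, y, z in cm, a list of three; "roll": the turn about the tool's z in rad. A call has 1 to 5 rows; each row shifts and turns the pose as measured when the row begins, along the tool's axes as they then stand; what a row does not reach is not made up. A row lasts 1/12 s, in which the tool goes at most 41.7 mm and 7.16 degrees, less where a joint would pass 70% of its speed; a pose out of reach is approached as far as the arm can. A call is refused whole if a number of a shift passes 4.17 or a number of a turn 0.125, either way. A call with a gripper value outside its range is refused whole. "jaw" is the gripper command: -1 is fully open, 1 is shut, values between are in proportion, set as the call begins (left out, the last holds). The fingers move at their own pace and stop on an object; the grip force is fixed at half the most. Time passes only in rows, so rows that do not move let the fingers close. It gives the time, the measured TCP pose, the force and the opening at its end, in the units of the state.
- sensors.state(): the state, without advancing time (a new reading comes with each control period).
- viewer.read_camera(name): name is "side" or "top"; returns the picture (400x640x3 uint8, red, green, blue); there is no depth.
- viewer.calibration(name): a dict with "camera_matrix" (3x3 intrinsics, pixels), "D" ([k1, k2, p1, p2, k3] as OpenCV has them; the pictures are not rectified), "xyz" and "orientation" of the camera in the world. Camera axes: x right, y down, z forward; pixel columns grow to the right and rows downward; lengths in m; the calibration is good to about 2 mm. A picture is of the moment at which its call begins. calibration takes no time and is no camera call.
- ticket.job_done(): hands the job in, once; it reports no verdict.
The state is a dict: "time_s": time; "qpos": joint angles; "qvel": joint speeds; "joint_torque": joint torques, N m; "eef_pos": TCP position; "orientation": TCP orientation; "contact_force": force on the tool from outside, world axes, zero at the start; "wrist_torque": the same for the moment, N m; "finger_gap": opening from 0.0 (shut) to 1.0 (fully open).
Only numpy, scipy, OpenCV 4.12 (cv2) and the standard library are available. Lean on these libraries where they do the work, as an engineer would, in place of code of your own. Each camera call takes 0.05 s, during which the arm holds its last target.

## Working session

There is one attempt and no reset: what is moved stays moved. The work goes in short steps, Python scripts to look and compute and a tool call to move; the robot and the scene stay as the last step left them, time stands still between calls to the robot, and variables do not carry over. Pictures are saved under pics/ and viewed, and the job is handed in when it is done.

Besides the shell and the picture viewer there is one more tool, called after "Request:" as name(argument=value, ...), one argument or row to a line, values as JSON. step_arm: Moves the arm, as the interface text tells. Its arguments: {"type":"object","properties":{"steps":{"type":"array","items":{"type":"object","properties":{"linear":{"type":"array","items":{"type":"number"}},"roll":{"type":"number"}}}},"jaw":{"type":"number"}},"required":["steps"]}

```bash
ls; mkdir -p pics; python3 - <<'E'
from cell import sensors, viewer
import cv2
s=sensors.state();print(s)
for n in("side","top"):
    cv2.imwrite(f"pics/{n}0.png",viewer.read_camera(n)[:,:,::-1]);print(viewer.calibration(n))
E
```

```text
pics
{'time_s': 0.0, 'qpos': array([-8.81407090e-01,  2.55743038e-01,  1.06994252e-01, -4.48786478e-04,
       -1.42392551e+00, -2.84554372e-01]), 'qvel': array([-0.00170504, -0.00138845, -0.00099272,  0.00161968, -0.00141565,
        0.00117986]), 'joint_torque': array([ 1.47812330e-03, -3.86628914e+01,  2.37931967e+01,  5.36487445e+00,
       -6.21762025e-03, -4.66574193e-05]), 'eef_pos': array([ 0.21644637, -0.50506825,  0.23039779]), 'orientation': array([-2.43252441e-04, -2.01005527e-01,  9.79589632e-01,  9.33689556e-04]), 'contact_force': array([-0.28682331, -0.55621971, -0.03910541]), 'wrist_torque': array([ 0.0562775 ,  0.02291815, -0.01846778]), 'finger_gap': 0.9904074501444662}
{'camera_matrix': array([[461.80580908,   0.        , 317.9952684 ],
       [  0.        , 461.80580908, 198.53746348],
       [  0.        ,   0.        ,   1.        ]]), 'D': array([-0.02517838,  0.        ,  0.        ,  0.        ,  0.        ]), 'xyz': array([ 1.2832766 , -0.45714711,  1.01004278]), 'orientation': array([-0.34142856,  0.8093792 ,  0.44354341, -0.17776697])}
{'camera_matrix': array([[493.15260219,   0.        , 318.6333071 ],
       [  0.        , 493.15260219, 193.16508901],
       [  0.        ,   0.        ,   1.        ]]), 'D': array([0.04281766, 0.        , 0.        , 0.        , 0.        ]), 'xyz': array([0.42203644, 0.02513603, 1.24172177]), 'orientation': array([ 0.03940055, -0.70469212,  0.70654534, -0.05148092])}
```

View pics/side0.png

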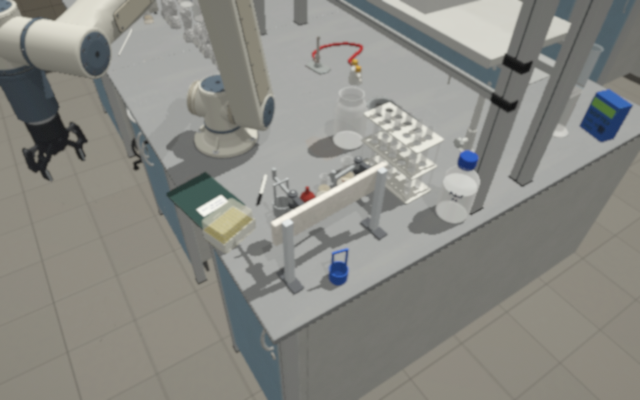

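View pics/top0.png

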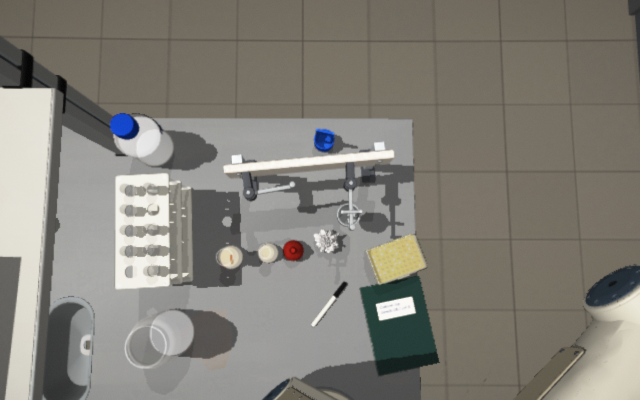

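```bash
cat > h.py <<'E'
import numpy as np, cv2
from scipy.spatial.transform import Rotation as R
from cell import sensors, viewer
def rot(c): 
    q=c["orientation"]; return R.from_quat([q[1],q[2],q[3],q[0]]).as_matrix()
def ray(n,u,v):
    c=viewer.calibration(n)
    p=cv2.undistortPoints(np.array([[[u,v]]],float),c["camera_matrix"],c["D"])[0,0]
    return c["xyz"],rot(c)@np.array([p[0],p[1],1])
def onz(n,u,v,z):
    o,d=ray(n,u,v); return o+d*(z-o[2])/d[2]
def proj(n,P):
    c=viewer.calibration(n);M=rot(c).T
    r,_=cv2.Rodrigues(M); return cv2.projectPoints(np.array(P,float).reshape(-1,3),r,-M@c["xyz"],c["camera_matrix"],c["D"])[0].reshape(-1,2)
def tri(a,b):
    A=[];B=[]
    o1,d1=ray("side",*a);o2,d2=ray("top",*b)
    s=np.linalg.lstsq(np.c_[d1,-d2],o2-o1,rcond=None)[0]
    p,q=o1+s[0]*d1,o2+s[1]*d2
    return (p+q)/2,np.linalg.norm(p-q)
def crop(img,name,x0,y0,x1,y1,k):
    c=cv2.resize(img[y0:y1,x0:x1],None,fx=k,fy=k,interpolation=cv2.INTER_CUBIC)
    for i in range(x0,x1,10): cv2.putText(c,str(i),((i-x0)*k,8),0,.3,(0,0,255),1); cv2.line(c,((i-x0)*k,10),((i-x0)*k,14),(0,0,255),1)
    for i in range(y0,y1,10): cv2.putText(c,str(i),(0,(i-y0)*k+4),0,.3,(0,0,255),1)
    cv2.imwrite(name,c)
E
python3 - <<'E'
from h import *
crop(cv2.imread("pics/top0.png"),"pics/top0c.png",210,140,410,280,4)
crop(cv2.imread("pics/side0.png"),"pics/side0c.png",240,140,400,290,4)
for p in ((228,169),(391,155)): print(onz("top",*p,.228))
E
```

```text
[0.60401496 0.19557245 0.228     ]
[ 0.63358889 -0.14452362  0.228     ]
```

View pics/top0c.png

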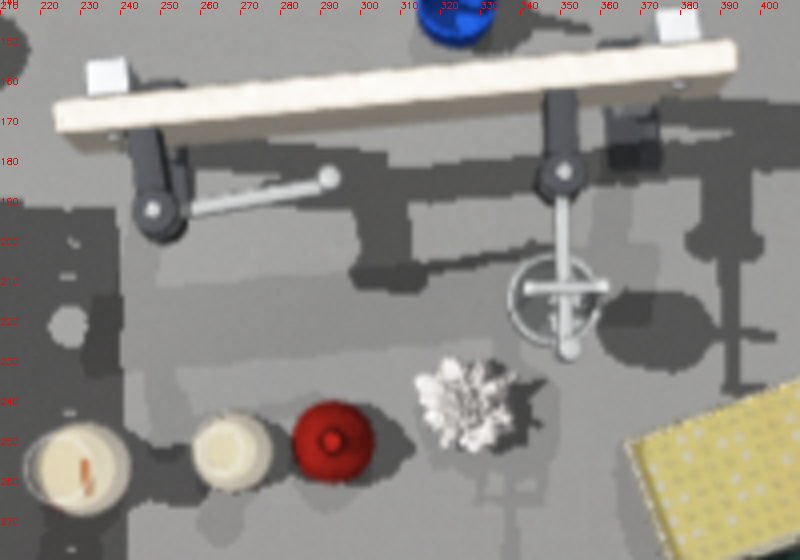

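View pics/side0c.png

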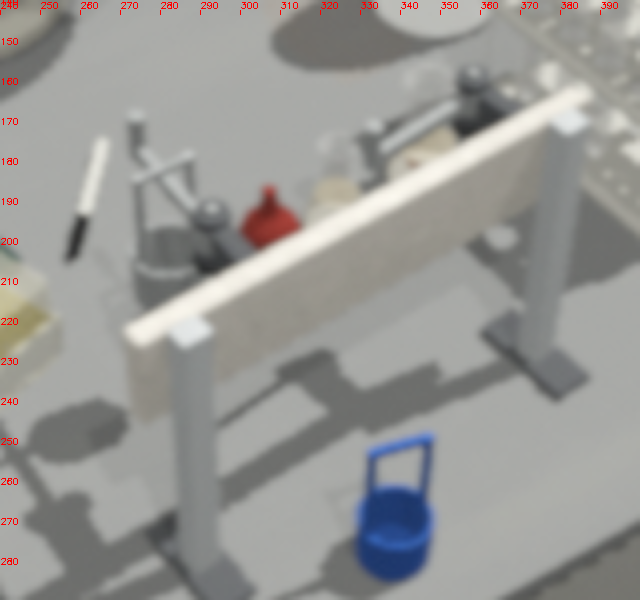

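```bash
python3 - <<'E'
from h import *
f=lambda x,y:(210+x/4-.375,140+y/4-.375)
P=lambda x,y,z:onz("top",*f(x,y),z)
lr=P(564,172,.232);lt=P(569,345,.239);sr=P(153,209,.232);st=P(330,176,.239)
b1=P(524,287,.221);b2=P(608,286,.221)
print("lr",lr,"lt",lt,np.linalg.norm((lt-lr)[:2]));print("sr",sr,"st",st,np.linalg.norm((st-sr)[:2]))
print("bail",b1,b2,np.linalg.norm(b1-b2))
# board corners
c=[P(54,102,.228),P(57,132,.228),P(735,40,.228),P(736,69,.228)]
print(c)
for a,b in ((lr,lt),(sr,st)): print(np.degrees(np.arctan2((b-a)[1],(b-a)[0])))
d=c[2]-c[0];print("board -y dir",np.degrees(np.arctan2(d[1],d[0])),np.linalg.norm(d))
for n,p,z in (("amber/clear",(80,468),.1),("mid",(232,452),.085),("red",(333,440),.076),("foil",(466,405),.04)): print(n,P(*p,z))
print("rack",P(630,440,.077))
g=lambda x,y:(240+x/4-.375,140+y/4-.375)
print(tri(g(135,116),f(569,345)),tri(g(374,125),f(330,176)),tri(g(212,210),f(564,172)))
E
```

```text
lr [ 0.57453776 -0.05878772  0.232     ] lt [ 0.48449843 -0.05966866  0.239     ] 0.09004363715368295
sr [0.55551453 0.15328539 0.232     ] st [0.57154532 0.06209534 0.239     ] 0.09258839385832719
bail [ 0.51579836 -0.03816499  0.221     ] [ 0.51623477 -0.08187466  0.221     ] 0.04371184539075872
[array([0.6121825 , 0.20579651, 0.228     ]), array([0.59638623, 0.20393152, 0.228     ]), array([ 0.64507121, -0.1497618 ,  0.228     ]), array([ 0.62958189, -0.14994294,  0.228     ])]
-179.4394413819185
-80.029542078087
board -y dir -84.71524688568907 0.3570761463232286
amber/clear [0.42378638 0.20926262 0.1       ]
mid [0.43255191 0.12405973 0.085     ]
red [0.43935399 0.0658152  0.076     ]
foil [ 0.46067208 -0.01347841  0.04      ]
rack [ 0.43877427 -0.10849728  0.077     ]
(array([ 0.48431263, -0.06033149,  0.23740898]), np.float64(0.0011992069086488564)) (array([0.57188273, 0.06244012, 0.23799778]), np.float64(0.0007171583684833911)) (array([ 0.57528384, -0.0588379 ,  0.22808386]), np.float64(0.0006315174141623253))
```

```bash
cat > plan.py <<'E'
import sys,json
from h import *
def pose():
    s=sensors.state(); q=s["orientation"]; M=R.from_quat([q[1],q[2],q[3],q[0]]).as_matrix()
    return s,np.array(s["eef_pos"]),M
def rows(target,yaw,maxstep=.04,n=5,quiet=False):
    s,p,M=pose(); y=np.arctan2(M[1,0],M[0,0]); dy=(np.radians(yaw)-y+np.pi)%(2*np.pi)-np.pi
    print("t %.2f p"%s["time_s"],np.round(p,4),"yaw %.1f"%np.degrees(y),"F",np.round(s["contact_force"],2),"tilt",np.round(M[:,2],3),"gap %.3f"%s["finger_gap"],"q6 %.2f q1 %.2f"%(s["qpos"][5],s["qpos"][0]))
    d=np.array(target)-p; N=max(int(np.ceil(np.linalg.norm(d)/maxstep)),int(np.ceil(abs(dy)/.12)),1)
    print("rows needed",N,"remaining",np.round(d*1000,1),"mm; dyaw",round(np.degrees(dy),1))
    out=[]
    for i in range(min(N,n)):
        a=y+dy*i/N; ex=np.array([np.cos(a),np.sin(a),0]); ey=np.array([np.sin(a),-np.cos(a),0])
        st=d/N; out.append({"linear":[round(float(st@ex)*100,2),round(float(st@ey)*100,2),round(float(-st[2])*100,2)],"roll":round(float(-dy/N),3)})
    print(json.dumps(out))
if __name__=="__main__":
    a=list(map(float,sys.argv[1:])); rows(a[:3],a[3],a[4] if len(a)>4 else .04)
E
python3 plan.py .217 -.505 .32 -157; python3 plan.py .59 .066 .32 10
```

```text
t 0.10 p [ 0.2165 -0.5051  0.2305] yaw -156.8 F [ 0.09 -0.37 -0.89] tilt [-0.001  0.002 -1.   ] gap 0.994 q6 -0.28 q1 -0.88
rows needed 3 remaining [ 0.5  0.1 89.5] mm; dyaw -0.2
[{"linear": [-0.02, -0.0, -2.98], "roll": 0.001}, {"linear": [-0.02, -0.0, -2.98], "roll": 0.001}, {"linear": [-0.02, -0.0, -2.98], "roll": 0.001}]
t 0.10 p [ 0.2165 -0.5051  0.2305] yaw -156.8 F [ 0.09 -0.37 -0.89] tilt [-0.001  0.002 -1.   ] gap 0.994 q6 -0.28 q1 -0.88
rows needed 25 remaining [373.5 571.1  89.5] mm; dyaw 166.8
[{"linear": [-2.27, 1.51, -0.36], "roll": -0.116}, {"linear": [-2.43, 1.24, -0.36], "roll": -0.116}, {"linear": [-2.56, 0.95, -0.36], "roll": -0.116}, {"linear": [-2.65, 0.64, -0.36], "roll": -0.116}, {"linear": [-2.71, 0.33, -0.36], "roll": -0.116}]
```

Request:
step_arm(
  steps=[
    {"linear":[-1.5,1,-3],"roll":-0.11},
    {"linear":[-1.6,0.8,-3],"roll":-0.11},
    {"linear":[-2.5,1,-3],"roll":-0.11},
    {"linear":[-2.6,0.7,0],"roll":-0.11},
    {"linear":[-2.7,0.4,0],"roll":-0.11},
  ],
  jaw=1,
)

```text
time_s: 0.52
eef_pos: [0.2786, -0.4048, 0.3191]
orientation: [-0.001, -0.465, 0.885, 0.007]
contact_force: [1.3, -1.1, -1.5]
finger_gap: 0.3
```

```bash
python3 plan.py .59 .066 .32 10
```

```text
t 0.52 p [ 0.2786 -0.4048  0.3191] yaw -124.5 F [ 1.29 -1.13 -1.47] tilt [-0.008  0.012 -1.   ] gap 0.300 q6 0.05 q1 -0.65
rows needed 20 remaining [311.4 470.8   0.9] mm; dyaw 134.5
[{"linear": [-2.82, 0.05, -0.0], "roll": -0.117}, {"linear": [-2.81, -0.28, -0.0], "roll": -0.117}, {"linear": [-2.76, -0.61, -0.0], "roll": -0.117}, {"linear": [-2.67, -0.92, -0.0], "roll": -0.117}, {"linear": [-2.54, -1.23, -0.0], "roll": -0.117}]
```

Request:
step_arm(
  steps=[
    {"linear":[-2.8,0.05,0],"roll":-0.117},
    {"linear":[-2.8,-0.3,0],"roll":-0.117},
    {"linear":[-2.8,-0.6,0],"roll":-0.117},
    {"linear":[-2.7,-0.9,0],"roll":-0.117},
    {"linear":[-2.5,-1.2,0],"roll":-0.117},
  ],
)

```text
time_s: 0.93
eef_pos: [0.3571, -0.28, 0.3198]
orientation: [-0.002, 0.711, -0.703, -0.007]
contact_force: [-0.6, 0.1, -0.7]
finger_gap: 0.003
```

```bash
python3 plan.py .59 .066 .32 10
```

```text
t 0.93 p [ 0.3571 -0.28    0.3198] yaw -89.4 F [-0.58  0.15 -0.65] tilt [-0.008  0.013 -1.   ] gap 0.003 q6 0.34 q1 -0.33
rows needed 15 remaining [2.329e+02 3.460e+02 2.000e-01] mm; dyaw 99.4
[{"linear": [-2.29, -1.58, -0.0], "roll": -0.116}, {"linear": [-2.09, -1.83, -0.0], "roll": -0.116}, {"linear": [-1.87, -2.06, -0.0], "roll": -0.116}, {"linear": [-1.62, -2.26, -0.0], "roll": -0.116}, {"linear": [-1.35, -2.43, -0.0], "roll": -0.116}]
```

Request:
step_arm(
  steps=[
    {"linear":[-2.3,-1.6,0],"roll":-0.117},
    {"linear":[-2.1,-1.8,0],"roll":-0.117},
    {"linear":[-1.9,-2.1,0],"roll":-0.117},
    {"linear":[-1.6,-2.3,0],"roll":-0.117},
    {"linear":[-1.35,-2.4,0],"roll":-0.117},
  ],
)

```text
time_s: 1.35
eef_pos: [0.4349, -0.1557, 0.3194]
orientation: [-0.004, 0.891, -0.455, -0.008]
contact_force: [0.8, -0.2, 0.4]
finger_gap: 0.002
```

```bash
python3 plan.py .595 .066 .32 10
```

```text
t 1.35 p [ 0.4349 -0.1557  0.3194] yaw -54.1 F [ 0.83 -0.21  0.35] tilt [-0.011  0.015 -1.   ] gap 0.002 q6 0.64 q1 -0.01
rows needed 10 remaining [160.1 221.7   0.6] mm; dyaw 64.1
[{"linear": [-0.86, -2.6, -0.01], "roll": -0.112}, {"linear": [-0.56, -2.68, -0.01], "roll": -0.112}, {"linear": [-0.26, -2.72, -0.01], "roll": -0.112}, {"linear": [0.05, -2.73, -0.01], "roll": -0.112}, {"linear": [0.35, -2.71, -0.01], "roll": -0.112}]
```

Request:
step_arm(
  steps=[
    {"linear":[-0.9,-2.6,0],"roll":-0.115},
    {"linear":[-0.6,-2.7,0],"roll":-0.115},
    {"linear":[-0.3,-2.7,0],"roll":-0.115},
    {"linear":[0,-2.7,0],"roll":-0.115},
    {"linear":[0.35,-2.7,0],"roll":-0.115},
  ],
)

```text
time_s: 1.77
eef_pos: [0.5131, -0.0352, 0.3186]
orientation: [-0.006, 0.986, -0.168, -0.008]
contact_force: [1.1, -0.7, 0.3]
finger_gap: -0.004
```

```bash
python3 plan.py .595 .066 .32 10
```

```text
t 1.77 p [ 0.5131 -0.0352  0.3186] yaw -19.4 F [ 1.12 -0.74  0.29] tilt [-0.014  0.015 -1.   ] gap -0.004 q6 1.01 q1 0.22
rows needed 5 remaining [ 81.9 101.2   1.4] mm; dyaw 29.4
[{"linear": [0.87, -2.45, -0.03], "roll": -0.102}, {"linear": [1.12, -2.35, -0.03], "roll": -0.102}, {"linear": [1.36, -2.22, -0.03], "roll": -0.102}, {"linear": [1.58, -2.07, -0.03], "roll": -0.102}, {"linear": [1.78, -1.9, -0.03], "roll": -0.102}]
```

Request:
step_arm(
  steps=[
    {"linear":[0.9,-2.5,0],"roll":-0.105},
    {"linear":[1.1,-2.4,0],"roll":-0.105},
    {"linear":[1.4,-2.3,0],"roll":-0.105},
    {"linear":[1.6,-2.1,0],"roll":-0.105},
    {"linear":[1.8,-1.9,0],"roll":-0.105},
  ],
)

```text
time_s: 2.18
eef_pos: [0.5966, 0.076, 0.3169]
orientation: [-0.009, 0.994, 0.108, -0.008]
contact_force: [0.7, 0.8, 0.4]
finger_gap: 0.003
```

```bash
python3 plan.py .597 .066 .245 10 .025
```

```text
t 2.18 p [0.5966 0.076  0.3169] yaw 12.4 F [0.66 0.82 0.43] tilt [-0.019  0.015 -1.   ] gap 0.003 q6 1.41 q1 0.37
rows needed 3 remaining [  0.4 -10.  -71.9] mm; dyaw -2.4
[{"linear": [-0.06, 0.33, 2.4], "roll": 0.014}, {"linear": [-0.05, 0.33, 2.4], "roll": 0.014}, {"linear": [-0.05, 0.33, 2.4], "roll": 0.014}]
```

```bash
python3 - <<'E'
s=open('plan.py').read()
a=s.index("        a=y+dy*i/N"); b=s.index("        st=d/N")
s=s[:a]+"        W=M@R.from_euler('z',-dy*i/N).as_matrix(); ex,ey,ez=W.T\n"+s[b:]
s=s.replace("float(-st[2])","float(st@ez)")
open('plan.py','w').write(s)
E
python3 plan.py .597 .066 .245 10 .025
```

```text
t 2.18 p [0.5966 0.076  0.3169] yaw 12.4 F [0.66 0.82 0.43] tilt [-0.019  0.015 -1.   ] gap 0.003 q6 1.41 q1 0.37
rows needed 3 remaining [  0.4 -10.  -71.9] mm; dyaw -2.4
[{"linear": [-0.02, 0.37, 2.39], "roll": 0.014}, {"linear": [-0.02, 0.37, 2.39], "roll": 0.014}, {"linear": [-0.01, 0.37, 2.39], "roll": 0.014}]
```

Request:
step_arm(
  steps=[
    {"linear":[0,0.4,2.4],"roll":0.014},
    {"linear":[0,0.4,2.4],"roll":0.014},
    {"linear":[0,0.4,2.4],"roll":0.014},
    {"linear":[0,0,0],"roll":0},
  ],
)

```text
time_s: 2.52
eef_pos: [0.6005, 0.0716, 0.2376]
orientation: [-0.009, 0.996, 0.093, -0.011]
contact_force: [-0.4, -0.2, -1.3]
finger_gap: -0.001
```

```bash
python3 plan.py .597 .066 .231 10 .025; python3 - <<'E'
from h import *
for n in("side","top"): cv2.imwrite(f"pics/{n}1.png",viewer.read_camera(n)[:,:,::-1])
crop(cv2.imread("pics/top1.png"),"pics/top1c.png",210,140,370,240,4)
crop(cv2.imread("pics/side1.png"),"pics/side1c.png",280,120,400,220,5)
E
```

```text
t 2.52 p [0.6005 0.0716 0.2376] yaw 10.6 F [-0.38 -0.24 -1.33] tilt [-0.023  0.016 -1.   ] gap -0.001 q6 1.40 q1 0.36
rows needed 1 remaining [-3.5 -5.6 -6.6] mm; dyaw -0.6
[{"linear": [-0.44, 0.5, 0.66], "roll": 0.011}]
```

View pics/top1c.png

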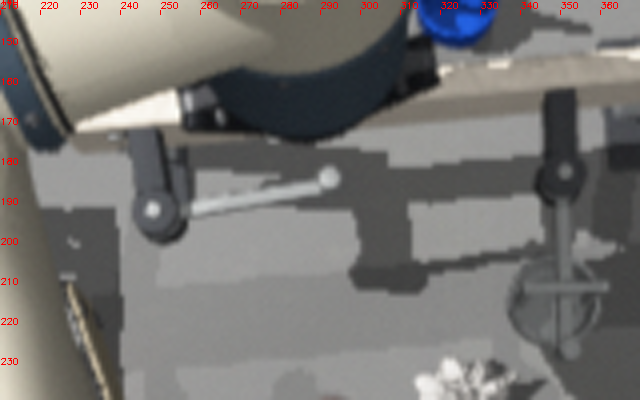

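View pics/side1c.png

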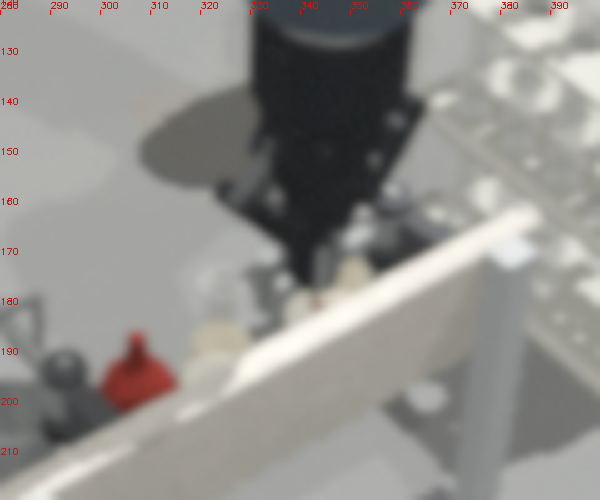

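Request:
step_arm(
  steps=[
    {"linear":[-0.8,0.5,0.2],"roll":0.01},
    {"linear":[0,0,0.4],"roll":0},
    {"linear":[0,0,0],"roll":0},
  ],
)

```text
time_s: 2.87
eef_pos: [0.5975, 0.0651, 0.2424]
orientation: [-0.009, 0.996, 0.089, -0.003]
contact_force: [-0.3, 0.4, -0.5]
finger_gap: -0.002
```

```bash
cat > arc.py <<'E'
# plan pushing arc: python3 arc.py hinge(spare|loaded) mode(open|close) step_mm n [z] ; prints rows following the tangent
import sys
from plan import *
H={"spare":(.5555,.1533),"loaded":(.5745,-.0588)}[sys.argv[1]]; sg=-1 if sys.argv[2]=="open" else 1
step=float(sys.argv[3])/1000; n=int(sys.argv[4]); z=float(sys.argv[5]); off=float(sys.argv[6]) if len(sys.argv)>6 else .017
s,p,M=pose(); y=np.degrees(np.arctan2(M[1,0],M[0,0]))
H=np.array(H); r=p[:2]-H
# tool centre is behind pin by off along tangent: theta_pin = theta_tool + sg*atan(off/.092)
tt=np.arctan2(r[1],r[0]); th=tt+sg*np.arctan2(off,.092); rad=np.hypot(.092,off)
F=s["contact_force"]; tang=sg*np.array([-np.sin(th),np.cos(th)])
print("t %.2f"%s["time_s"],"p",np.round(p,4),"yaw %.1f"%y,"theta_pin %.1f"%np.degrees(th),"r %.4f want %.4f"%(np.hypot(*r),rad),"push force %.2f"%(-F[:2]@tang),"F",np.round(F,1),"tilt",np.round(M[:,2],3))
# tool yaw wanted: open pushes with -x face (tool x = -tang) ; close pushes with +x
x0=np.array(M[:2,0]); out=[]; cur=p.copy(); cy=np.radians(y); W=M
for i in range(n):
    tt2=tt+sg*step/rad*(i+1); th2=th+sg*step/.092*(i+1)
    t2=np.array([*(H+rad*np.array([np.cos(tt2),np.sin(tt2)])),z if i==0 else z])
    tg=sg*np.array([-np.sin(th2),np.cos(th2)])*(-1 if sg<0 else 1)
    wy=np.arctan2(tg[1],tg[0]); dy=(wy-cy+np.pi)%(2*np.pi)-np.pi; dy=np.clip(dy,-.12,.12)
    d=W.T@(t2-cur)*100; out.append({"linear":[round(float(v),2) for v in d],"roll":round(float(-dy),3)})
    W=R.from_euler('z',dy).as_matrix()@W; cy+=dy; cur=t2
print(json.dumps(out))
E
python3 arc.py spare open 10 5 .231
```

```text
t 2.87 p [0.5975 0.0651 0.2424] yaw 10.2 theta_pin -75.0 r 0.0977 want 0.0936 push force -0.14 F [-0.3  0.4 -0.5] tilt [-0.007  0.017 -1.   ]
[{"linear": [-1.08, -0.17, 1.15], "roll": 0.024}, {"linear": [-0.99, 0.13, 0.0], "roll": 0.109}, {"linear": [-0.99, 0.13, 0.0], "roll": 0.109}, {"linear": [-0.99, 0.13, 0.0], "roll": 0.109}, {"linear": [-0.99, 0.14, 0.0], "roll": 0.109}]
```

Request:
step_arm(
  steps=[
    {"linear":[-0.4,0,1.0],"roll":0.01},
    {"linear":[0,0,0],"roll":0},
  ],
)

```text
time_s: 3.03
eef_pos: [0.595, 0.0649, 0.2356]
orientation: [-0.009, 0.996, 0.084, 0.0]
contact_force: [-0.7, -0.2, -0.6]
finger_gap: -0.003
```

```bash
python3 arc.py spare open 10 5 .231
```

```text
t 3.03 p [0.595  0.0649 0.2356] yaw 9.6 theta_pin -76.4 r 0.0969 want 0.0936 push force -0.75 F [-0.7 -0.2 -0.6] tilt [-0.001  0.018 -1.   ]
[{"linear": [-1.06, -0.11, 0.46], "roll": 0.039}, {"linear": [-0.99, 0.13, -0.0], "roll": 0.109}, {"linear": [-0.99, 0.13, -0.0], "roll": 0.109}, {"linear": [-0.99, 0.13, -0.0], "roll": 0.109}, {"linear": [-0.99, 0.14, -0.0], "roll": 0.109}]
```

Request:
step_arm(
  steps=[
    {"linear":[-0.4,-0.1,0.6],"roll":0.02},
    {"linear":[-0.5,0,0.1],"roll":0.03},
    {"linear":[-0.5,0,0],"roll":0.03},
  ],
)

```text
time_s: 3.28
eef_pos: [0.5841, 0.0645, 0.2322]
orientation: [-0.009, 0.999, 0.044, 0.004]
contact_force: [4.2, -2.2, -2.3]
finger_gap: 0.001
```

```bash
python3 arc.py spare open 12 5 .227
```

```text
t 3.28 p [0.5841 0.0645 0.2322] yaw 5.0 theta_pin -82.6 r 0.0933 want 0.0936 push force 3.92 F [ 4.2 -2.2 -2.3] tilt [ 0.006  0.018 -1.   ]
[{"linear": [-1.18, 0.22, 0.51], "roll": 0.089}, {"linear": [-1.19, 0.14, -0.01], "roll": 0.12}, {"linear": [-1.19, 0.13, -0.01], "roll": 0.12}, {"linear": [-1.19, 0.12, -0.01], "roll": 0.12}, {"linear": [-1.19, 0.11, -0.01], "roll": 0.12}]
```

Request:
step_arm(
  steps=[
    {"linear":[-1.0,0.2,0.5],"roll":0.105},
    {"linear":[-1.0,0.12,0],"roll":0.105},
    {"linear":[-1.0,0.12,0],"roll":0.105},
    {"linear":[-1.0,0.12,0],"roll":0.105},
  ],
)

```text
time_s: 3.62
eef_pos: [0.5509, 0.0613, 0.2329]
orientation: [-0.01, 0.985, -0.173, 0.01]
contact_force: [3.5, -1.3, -3.2]
finger_gap: 0.001
```

```bash
python3 arc.py spare open 11 5 .224
```

```text
t 3.62 p [0.5509 0.0613 0.2329] yaw -19.9 theta_pin -103.3 r 0.0921 want 0.0936 push force 3.69 F [ 3.5 -1.3 -3.2] tilt [ 0.024  0.017 -1.   ]
[{"linear": [-1.04, 0.42, 0.87], "roll": 0.004}, {"linear": [-1.09, 0.14, -0.02], "roll": 0.12}, {"linear": [-1.09, 0.14, -0.02], "roll": 0.12}, {"linear": [-1.09, 0.14, -0.02], "roll": 0.12}, {"linear": [-1.09, 0.14, -0.02], "roll": 0.12}]
```

Request:
step_arm(
  steps=[
    {"linear":[-0.9,0.4,0.8],"roll":0.02},
    {"linear":[-1.1,0.15,0.5],"roll":0.12},
    {"linear":[-1.1,0.15,0.3],"roll":0.12},
  ],
)

```text
time_s: 3.87
eef_pos: [0.5261, 0.066, 0.224]
orientation: [-0.014, 0.952, -0.304, 0.018]
contact_force: [2.4, -3.0, 2.2]
finger_gap: -0.002
```

```bash
python3 arc.py spare open 11 5 .224
```

```text
t 3.87 p [0.5261 0.066  0.224 ] yaw -35.5 theta_pin -119.1 r 0.0921 want 0.0936 push force 3.51 F [ 2.4 -3.   2.2] tilt [ 0.042  0.015 -0.999]
[{"linear": [-1.03, 0.4, -0.04], "roll": 0.008}, {"linear": [-1.09, 0.14, -0.03], "roll": 0.12}, {"linear": [-1.09, 0.14, -0.03], "roll": 0.12}, {"linear": [-1.09, 0.14, -0.03], "roll": 0.12}, {"linear": [-1.09, 0.14, -0.03], "roll": 0.12}]
```

Request:
step_arm(
  steps=[
    {"linear":[-1.0,0.4,0.1],"roll":0.03},
    {"linear":[-1.1,0.15,0.2],"roll":0.12},
    {"linear":[-1.1,0.15,0.2],"roll":0.12},
  ],
)

```text
time_s: 4.12
eef_pos: [0.5009, 0.0792, 0.2243]
orientation: [-0.017, 0.9, -0.435, 0.022]
contact_force: [0.3, -3.8, 1.5]
finger_gap: 0.006
```

```bash
python3 arc.py spare open 11 5 .224
```

```text
t 4.12 p [0.5009 0.0792 0.2243] yaw -51.7 theta_pin -136.8 r 0.0920 want 0.0936 push force 2.96 F [ 0.3 -3.8  1.5] tilt [ 0.055  0.012 -0.998]
[{"linear": [-1.04, 0.37, -0.01], "roll": 0.036}, {"linear": [-1.09, 0.14, -0.03], "roll": 0.12}, {"linear": [-1.09, 0.14, -0.03], "roll": 0.12}, {"linear": [-1.09, 0.14, -0.03], "roll": 0.12}, {"linear": [-1.09, 0.14, -0.03], "roll": 0.12}]
```

Request:
step_arm(
  steps=[
    {"linear":[-1.0,0.4,0.1],"roll":0.05},
    {"linear":[-1.0,0.15,0.1],"roll":0.12},
    {"linear":[-0.8,0.15,0.1],"roll":0.12},
  ],
)

```text
time_s: 4.37
eef_pos: [0.4811, 0.0968, 0.2253]
orientation: [-0.021, 0.824, -0.566, 0.024]
contact_force: [0.2, -4.2, -2.3]
finger_gap: 0.001
```

```bash
python3 arc.py spare open 5 5 .224
```

```text
t 4.37 p [0.4811 0.0968 0.2253] yaw -69.0 theta_pin -153.3 r 0.0934 want 0.0936 push force 3.89 F [ 0.2 -4.2 -2.3] tilt [ 0.063  0.008 -0.998]
[{"linear": [-0.48, 0.15, 0.11], "roll": -0.046}, {"linear": [-0.49, 0.08, -0.01], "roll": 0.054}, {"linear": [-0.49, 0.08, -0.01], "roll": 0.054}, {"linear": [-0.49, 0.08, -0.01], "roll": 0.054}, {"linear": [-0.49, 0.08, -0.01], "roll": 0.054}]
```

Request:
step_arm(
  steps=[
    {"linear":[-0.5,0.15,0.1],"roll":-0.02},
    {"linear":[-0.5,0.1,0.05],"roll":0.05},
    {"linear":[-0.5,0.1,0.05],"roll":0.05},
  ],
)

```text
time_s: 4.62
eef_pos: [0.4736, 0.1092, 0.2258]
orientation: [-0.022, 0.802, -0.596, 0.025]
contact_force: [0.8, -3.7, -2.3]
finger_gap: 0.002
```

```bash
python3 arc.py spare open 4 5 .224
```

```text
t 4.62 p [0.4736 0.1092 0.2258] yaw -73.3 theta_pin -162.2 r 0.0930 want 0.0936 push force 3.78 F [ 0.8 -3.7 -2.3] tilt [ 0.067  0.006 -0.998]
[{"linear": [-0.39, 0.13, 0.16], "roll": 0.024}, {"linear": [-0.39, 0.06, -0.01], "roll": 0.043}, {"linear": [-0.39, 0.06, -0.01], "roll": 0.043}, {"linear": [-0.39, 0.06, -0.01], "roll": 0.043}, {"linear": [-0.39, 0.06, -0.01], "roll": 0.043}]
```

Request:
step_arm(
  steps=[
    {"linear":[-0.3,0.1,0.1],"roll":0.03},
    {"linear":[-0.25,0.05,0],"roll":0.03},
  ],
)

```text
time_s: 4.78
eef_pos: [0.4713, 0.1139, 0.226]
orientation: [-0.023, 0.786, -0.617, 0.026]
contact_force: [1.0, -3.5, -3.1]
finger_gap: -0.004
```

Request:
step_arm(
  steps=[
    {"linear":[-0.25,0.06,0.1],"roll":0.03},
    {"linear":[-0.25,0.05,0],"roll":0.03},
  ],
)

```text
time_s: 4.95
eef_pos: [0.4694, 0.1178, 0.2262]
orientation: [-0.022, 0.77, -0.637, 0.026]
contact_force: [0.2, -3.0, -1.9]
finger_gap: 0.0
```

```bash
python3 arc.py spare open 4 2 .224
```

```text
t 4.95 p [0.4694 0.1178 0.2262] yaw -79.2 theta_pin -168.0 r 0.0931 want 0.0936 push force 2.98 F [ 0.2 -3.  -1.9] tilt [ 0.069  0.001 -0.998]
[{"linear": [-0.39, 0.13, 0.21], "roll": 0.023}, {"linear": [-0.39, 0.06, -0.01], "roll": 0.043}]
```

Request:
step_arm(
  steps=[
    {"linear":[-0.25,0.08,0.1],"roll":0.02},
    {"linear":[-0.25,0.05,0.05],"roll":0.02},
  ],
)

```text
time_s: 5.12
eef_pos: [0.468, 0.122, 0.2258]
orientation: [-0.023, 0.759, -0.65, 0.027]
contact_force: [-0.2, -2.7, -0.2]
finger_gap: 0.0
```

Request:
step_arm(
  steps=[
    {"linear":[-0.25,0.06,0.1],"roll":0.02},
  ],
)

```text
time_s: 5.2
eef_pos: [0.4673, 0.1238, 0.2254]
orientation: [-0.022, 0.753, -0.657, 0.027]
contact_force: [0.6, -7.5, 2.0]
finger_gap: 0.0
```

Request:
step_arm(
  steps=[
    {"linear":[-0.25,0.06,0.1],"roll":0.02},
  ],
)

```text
time_s: 5.28
eef_pos: [0.4668, 0.1249, 0.2253]
orientation: [-0.022, 0.746, -0.665, 0.029]
contact_force: [0.3, -9.9, 3.6]
finger_gap: -0.004
```

```bash
python3 arc.py spare open 4 2 .224
```

```text
t 5.28 p [0.4668 0.1249 0.2253] yaw -83.4 theta_pin -172.7 r 0.0931 want 0.0936 push force 9.83 F [ 0.3 -9.9  3.6] tilt [ 0.072 -0.005 -0.997]
[{"linear": [-0.39, 0.12, 0.12], "roll": 0.031}, {"linear": [-0.39, 0.06, -0.01], "roll": 0.043}]
```

Request:
step_arm(
  steps=[
    {"linear":[-0.18,0.03,0],"roll":0},
  ],
)

```text
time_s: 5.37
eef_pos: [0.4668, 0.125, 0.2261]
orientation: [-0.021, 0.746, -0.664, 0.03]
contact_force: [3.4, -10.3, -2.3]
finger_gap: 0.003
```

Request:
step_arm(
  steps=[
    {"linear":[-0.1,0.0,0],"roll":0},
  ],
)

```text
time_s: 5.45
eef_pos: [0.467, 0.1244, 0.2264]
orientation: [-0.02, 0.747, -0.664, 0.032]
contact_force: [2.7, -8.0, -5.1]
finger_gap: -0.0
```

Request:
step_arm(
  steps=[
    {"linear":[-0.3,0.03,0.05],"roll":0},
  ],
)

```text
time_s: 5.53
eef_pos: [0.4667, 0.1253, 0.2261]
orientation: [-0.018, 0.747, -0.664, 0.033]
contact_force: [3.4, -10.6, -1.8]
finger_gap: -0.001
```

Request:
step_arm(
  steps=[
    {"linear":[-0.28,0.03,0.05],"roll":0},
  ],
)

```text
time_s: 5.62
eef_pos: [0.4666, 0.1259, 0.226]
orientation: [-0.017, 0.747, -0.663, 0.035]
contact_force: [4.0, -11.3, -0.6]
finger_gap: 0.001
```

```bash
python3 arc.py spare open 4 2 .224
```

```text
t 5.62 p [0.4666 0.1259 0.226 ] yaw -83.2 theta_pin -173.3 r 0.0930 want 0.0936 push force 11.69 F [  4.  -11.3  -0.6] tilt [ 0.075 -0.022 -0.997]
[{"linear": [-0.39, 0.13, 0.18], "roll": 0.045}, {"linear": [-0.39, 0.06, -0.02], "roll": 0.043}]
```

Request:
step_arm(
  steps=[
    {"linear":[1.5,0,0],"roll":0},
    {"linear":[1,0,-2],"roll":0},
    {"linear":[0,0,-3.5],"roll":0},
    {"linear":[0,0,-3.5],"roll":0},
  ],
  jaw=-1,
)

```text
time_s: 5.95
eef_pos: [0.46, 0.1027, 0.3122]
orientation: [-0.011, 0.75, -0.661, 0.031]
contact_force: [1.9, 0.5, 0.8]
finger_gap: 0.56
```

```bash
python3 plan.py .511 -.06 .32 0
```

```text
t 5.95 p [0.46   0.1027 0.3122] yaw -82.9 F [1.9  0.46 0.82] tilt [ 0.061 -0.025 -0.998] gap 0.560 q6 -0.47 q1 0.60
rows needed 13 remaining [  51.  -162.7    7.8] mm; dyaw 82.9
[{"linear": [1.29, -0.23, -0.0], "roll": -0.111}, {"linear": [1.31, -0.09, -0.0], "roll": -0.111}, {"linear": [1.31, 0.06, -0.0], "roll": -0.111}, {"linear": [1.3, 0.2, -0.0], "roll": -0.111}, {"linear": [1.27, 0.34, -0.0], "roll": -0.111}]
```

Request:
step_arm(
  steps=[
    {"linear":[1.3,-0.2,0],"roll":-0.12},
    {"linear":[1.3,-0.1,0],"roll":-0.12},
    {"linear":[1.3,0,0],"roll":-0.12},
    {"linear":[1.3,0.2,0],"roll":-0.12},
    {"linear":[1.3,0.3,0],"roll":-0.12},
  ],
)

```text
time_s: 6.37
eef_pos: [0.4874, 0.046, 0.328]
orientation: [-0.013, 0.916, -0.398, 0.041]
contact_force: [1.0, 0.3, -0.8]
finger_gap: 1.001
```

```bash
python3 plan.py .511 -.06 .32 0
```

```text
t 6.37 p [0.4874 0.046  0.328 ] yaw -47.1 F [ 0.96  0.35 -0.84] tilt [ 0.085 -0.009 -0.996] gap 1.001 q6 0.30 q1 0.45
rows needed 7 remaining [  23.6 -106.    -8. ] mm; dyaw 47.1
[{"linear": [1.33, 0.79, 0.16], "roll": -0.117}, {"linear": [1.23, 0.94, 0.16], "roll": -0.117}, {"linear": [1.11, 1.08, 0.16], "roll": -0.117}, {"linear": [0.97, 1.2, 0.16], "roll": -0.117}, {"linear": [0.82, 1.31, 0.16], "roll": -0.117}]
```

Request:
step_arm(
  steps=[
    {"linear":[1.4,0.8,0.1],"roll":-0.118},
    {"linear":[1.3,0.9,0.1],"roll":-0.118},
    {"linear":[1.2,1.1,0.1],"roll":-0.118},
    {"linear":[1.1,1.2,0.1],"roll":-0.118},
    {"linear":[0.9,1.3,0.1],"roll":-0.118},
  ],
)

```text
time_s: 6.78
eef_pos: [0.513, -0.03, 0.3288]
orientation: [-0.005, 0.994, -0.097, 0.047]
contact_force: [-0.2, 0.9, 0.6]
finger_gap: 1.001
```

```bash
python3 plan.py .514 -.06 .30 0.6
```

```text
t 6.78 p [ 0.513  -0.03    0.3288] yaw -11.2 F [-0.22  0.93  0.63] tilt [ 0.095 -0.    -0.995] gap 1.001 q6 1.11 q1 0.27
rows needed 2 remaining [  1.  -30.  -28.8] mm; dyaw 11.8
[{"linear": [0.2, 1.49, 1.44], "roll": -0.103}, {"linear": [0.05, 1.5, 1.44], "roll": -0.103}]
```

```bash
python3 -c "
from plan import *
s,p,M=pose();print(np.round(s['qpos'],4),np.round(s['joint_torque'],2))"
```

```text
[ 0.2654  0.1034  0.1514  0.0252 -1.5267  1.1107] [  2.01 -31.4   23.92   5.57   0.24  -2.55]
```

Request:
step_arm(
  steps=[
    {"linear":[0,0,0],"roll":0},
    {"linear":[0,0,0],"roll":0},
    {"linear":[0,0,0],"roll":0},
    {"linear":[0,0,0],"roll":0},
    {"linear":[0,0,0],"roll":0},
  ],
)

```text
time_s: 7.2
eef_pos: [0.515, -0.0288, 0.3301]
orientation: [-0.007, 0.994, -0.096, 0.05]
contact_force: [0.3, 0.2, -0.1]
finger_gap: 1.002
```

```bash
python3 -c "
from plan import *
s,p,M=pose();print(np.round(s['qpos'],4),np.round(s['joint_torque'],2))";python3 plan.py .514 -.06 .30 0.6
```

```text
[ 0.2649  0.1043  0.1562  0.0228 -1.5251  1.114 ] [-2.200e-01 -3.035e+01  2.433e+01  5.490e+00  2.900e-01  2.000e-02]
t 7.20 p [ 0.515  -0.0288  0.3301] yaw -11.1 F [ 0.29  0.2  -0.13] tilt [ 0.1    0.004 -0.995] gap 1.002 q6 1.11 q1 0.26
rows needed 2 remaining [ -1.  -31.2 -30.1] mm; dyaw 11.7
[{"linear": [0.1, 1.58, 1.49], "roll": -0.102}, {"linear": [-0.06, 1.58, 1.49], "roll": -0.102}]
```

Request:
step_arm(
  steps=[
    {"linear":[0,0.5,-4.1],"roll":-0.04},
    {"linear":[0,0.5,-4.1],"roll":-0.04},
    {"linear":[0,0.5,-4.1],"roll":-0.04},
  ],
)

```text
time_s: 7.45
eef_pos: [0.4947, -0.0416, 0.441]
orientation: [-0.002, 0.999, -0.033, 0.034]
contact_force: [1.4, 0.6, 0.9]
finger_gap: 0.996
```

```bash
python3 plan.py .514 -.06 .30 0.6
```

```text
t 7.45 p [ 0.4947 -0.0416  0.441 ] yaw -3.8 F [1.41 0.56 0.87] tilt [ 0.068  0.001 -0.998] gap 0.996 q6 1.27 q1 0.24
rows needed 4 remaining [  19.3  -18.4 -141. ] mm; dyaw 4.4
[{"linear": [0.27, 0.45, 3.55], "roll": -0.019}, {"linear": [0.27, 0.45, 3.55], "roll": -0.019}, {"linear": [0.26, 0.46, 3.55], "roll": -0.019}, {"linear": [0.25, 0.46, 3.55], "roll": -0.019}]
```

Request:
step_arm(
  steps=[
    {"linear":[0,0.4,4.1],"roll":-0.03},
    {"linear":[0,0.3,4.1],"roll":-0.03},
    {"linear":[0,0.3,4.1],"roll":-0.03},
  ],
)

```text
time_s: 7.7
eef_pos: [0.5206, -0.0503, 0.3553]
orientation: [-0.004, 0.997, 0.013, 0.072]
contact_force: [0.6, 0.7, 0.6]
finger_gap: 1.001
```

```bash
python3 plan.py .514 -.06 .30 0.6
```

```text
t 7.70 p [ 0.5206 -0.0503  0.3553] yaw 1.5 F [0.65 0.65 0.59] tilt [ 0.143  0.009 -0.99 ] gap 1.001 q6 1.38 q1 0.22
rows needed 2 remaining [ -6.6  -9.7 -55.3] mm; dyaw -0.9
[{"linear": [-0.74, 0.49, 2.69], "roll": 0.008}, {"linear": [-0.73, 0.49, 2.69], "roll": 0.008}]
```

Request:
step_arm(
  steps=[
    {"linear":[0,0,0],"roll":0},
    {"linear":[-0.3,0.4,1],"roll":0},
    {"linear":[-0.3,0.3,1],"roll":0},
  ],
)

```text
time_s: 7.95
eef_pos: [0.5124, -0.056, 0.3257]
orientation: [-0.003, 0.998, 0.013, 0.062]
contact_force: [0.0, 0.3, -0.1]
finger_gap: 1.005
```

```bash
python3 plan.py .514 -.06 .30 0.6
```

```text
t 7.95 p [ 0.5124 -0.056   0.3257] yaw 1.5 F [ 0.02  0.31 -0.13] tilt [ 0.124  0.009 -0.992] gap 1.005 q6 1.39 q1 0.21
rows needed 1 remaining [  1.6  -4.  -25.7] mm; dyaw -0.9
[{"linear": [-0.17, 0.42, 2.57], "roll": 0.016}]
```

Request:
step_arm(
  steps=[
    {"linear":[0,0,-4.1],"roll":0},
    {"linear":[0,0,-4.1],"roll":0},
  ],
)

```text
time_s: 8.12
eef_pos: [0.4925, -0.0568, 0.3918]
orientation: [-0.001, 0.999, 0.013, 0.041]
contact_force: [0.4, 0.0, 4.1]
finger_gap: 1.0
```

```bash
python3 plan.py .514 -.06 .30 0.6
```

```text
t 8.12 p [ 0.4925 -0.0568  0.3918] yaw 1.4 F [0.41 0.03 4.11] tilt [ 0.082  0.004 -0.997] gap 1.000 q6 1.39 q1 0.21
rows needed 3 remaining [ 21.5  -3.2 -91.8] mm; dyaw -0.8
[{"linear": [0.46, 0.13, 3.11], "roll": 0.005}, {"linear": [0.46, 0.13, 3.11], "roll": 0.005}, {"linear": [0.46, 0.13, 3.11], "roll": 0.005}]
```

Request:
step_arm(
  steps=[
    {"linear":[0,0,0],"roll":0},
    {"linear":[0,0,0],"roll":0},
  ],
)

```text
time_s: 8.28
eef_pos: [0.4933, -0.057, 0.4025]
orientation: [-0.001, 0.999, 0.011, 0.048]
contact_force: [0.8, -0.6, -0.7]
finger_gap: 0.998
```

```bash
python3 plan.py .514 -.06 .30 0.6
```

```text
t 8.28 p [ 0.4933 -0.057   0.4025] yaw 1.3 F [ 0.77 -0.59 -0.68] tilt [ 0.095  0.003 -0.995] gap 0.998 q6 1.38 q1 0.21
rows needed 3 remaining [  20.7   -3.  -102.5] mm; dyaw -0.7
[{"linear": [0.36, 0.12, 3.47], "roll": 0.004}, {"linear": [0.36, 0.12, 3.47], "roll": 0.004}, {"linear": [0.36, 0.12, 3.47], "roll": 0.004}]
```

Request:
step_arm(
  steps=[
    {"linear":[0.1,0,1],"roll":0},
    {"linear":[0.2,0,1.5],"roll":0},
    {"linear":[0.2,0,1.5],"roll":0},
    {"linear":[0.2,0,1.5],"roll":0},
    {"linear":[0.2,0,1.5],"roll":0},
  ],
)

```text
time_s: 8.7
eef_pos: [0.5135, -0.0548, 0.3404]
orientation: [-0.002, 0.998, 0.01, 0.057]
contact_force: [-0.8, -0.1, 0.1]
finger_gap: 1.004
```

```bash
python3 plan.py .514 -.06 .30 0.6
```

```text
t 8.70 p [ 0.5135 -0.0548  0.3404] yaw 1.1 F [-0.83 -0.07  0.07] tilt [ 0.114  0.005 -0.994] gap 1.004 q6 1.38 q1 0.21
rows needed 2 remaining [  0.5  -5.2 -40.4] mm; dyaw -0.5
[{"linear": [-0.21, 0.26, 2.01], "roll": 0.005}, {"linear": [-0.21, 0.26, 2.01], "roll": 0.005}]
```

Request:
step_arm(
  steps=[
    {"linear":[0,0,0],"roll":0},
  ],
)

```text
time_s: 8.78
eef_pos: [0.5129, -0.0541, 0.3371]
orientation: [-0.002, 0.998, 0.01, 0.054]
contact_force: [0.1, 0.6, 0.2]
finger_gap: 1.003
```

```bash
python3 plan.py .514 -.06 .30 0.6
```

```text
t 8.78 p [ 0.5129 -0.0541  0.3371] yaw 1.1 F [0.1  0.55 0.16] tilt [ 0.108  0.005 -0.994] gap 1.003 q6 1.38 q1 0.21
rows needed 1 remaining [  1.1  -5.9 -37.1] mm; dyaw -0.5
[{"linear": [-0.3, 0.6, 3.7], "roll": 0.009}]
```

Request:
step_arm(
  steps=[
    {"linear":[-0.2,0.5,3],"roll":0.01},
    {"linear":[-0.3,0.1,3],"roll":0},
    {"linear":[-0.3,0,3],"roll":0},
  ],
)

```text
time_s: 9.03
eef_pos: [0.5196, -0.0598, 0.2528]
orientation: [-0.002, 0.998, 0.004, 0.062]
contact_force: [1.1, 0.1, -0.3]
finger_gap: 0.997
```

```bash
python3 plan.py .519 -.06 .235 0.6
```

```text
t 9.03 p [ 0.5196 -0.0598  0.2528] yaw 0.5 F [ 1.09  0.15 -0.26] tilt [ 0.124  0.005 -0.992] gap 0.997 q6 1.38 q1 0.20
rows needed 1 remaining [ -0.6  -0.2 -17.8] mm; dyaw 0.1
[{"linear": [-0.28, 0.02, 1.76], "roll": -0.002}]
```

Request:
step_arm(
  steps=[
    {"linear":[-0.2,0,1.5],"roll":0},
    {"linear":[-0.2,0,1.5],"roll":0},
    {"linear":[-0.2,0,1.5],"roll":0},
    {"linear":[0,0,0.5],"roll":0},
  ],
)

```text
time_s: 9.37
eef_pos: [0.5179, -0.0589, 0.1973]
orientation: [-0.002, 0.998, 0.004, 0.059]
contact_force: [-0.5, 0.4, -0.8]
finger_gap: 1.002
```

```bash
python3 plan.py .519 -.06 .184 0.6;  python3 - <<'E'
from h import *
for n in("side","top"): cv2.imwrite(f"pics/{n}2.png",viewer.read_camera(n)[:,:,::-1])
crop(cv2.imread("pics/top2.png"),"pics/top2c.png",210,140,370,240,4)
crop(cv2.imread("pics/side2.png"),"pics/side2c.png",230,120,390,220,5)
E
```

```text
t 9.37 p [ 0.5179 -0.0589  0.1973] yaw 0.4 F [-0.47  0.4  -0.75] tilt [ 0.118  0.005 -0.993] gap 1.002 q6 1.37 q1 0.20
rows needed 1 remaining [  1.1  -1.1 -13.3] mm; dyaw 0.2
[{"linear": [-0.05, 0.12, 1.33], "roll": -0.004}]
```

View pics/top2c.png

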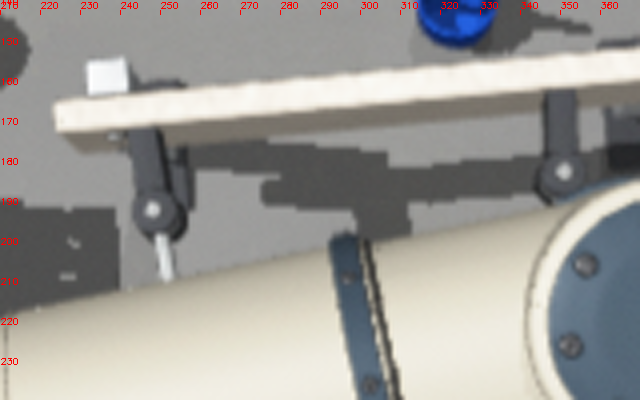

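View pics/side2c.png

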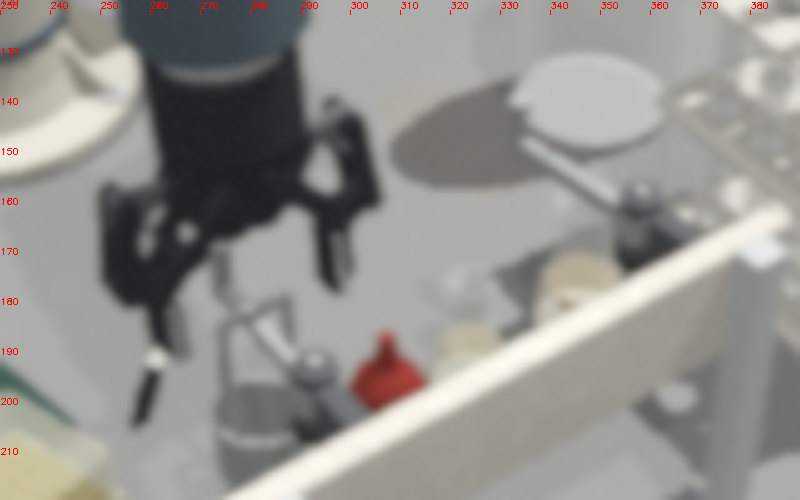

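Request:
step_arm(
  steps=[
    {"linear":[0,0.1,1.5],"roll":0},
    {"linear":[0,0,0.3],"roll":0},
    {"linear":[0,0,0],"roll":0},
  ],
)

```text
time_s: 9.72
eef_pos: [0.5239, -0.0598, 0.1855]
orientation: [-0.002, 0.998, 0.004, 0.064]
contact_force: [-0.6, 0.3, 0.3]
finger_gap: 0.999
```

```bash
python3 plan.py .519 -.06 .184 0.6;  python3 - <<'E'
from h import *
f=lambda x,y:(210+x/4-.375,140+y/4-.375)
g=lambda x,y:(230+x/5-.4,120+y/5-.4)
r=onz("top",*f(153,209),.232)
for p in ((161,240),(163,250),(165,262),(167,275)):
    q=onz("top",*f(*p),.215); d=q-r; print(q,np.degrees(np.arctan2(d[1],d[0])))
for p in ((530,144),(570,169),(600,187)): 
    q=onz("side",*g(*p),.213); d=q-r;print(q,np.degrees(np.arctan2(d[1],d[0])))
for th in (-166,-168,-170,-172):
    a=np.radians(th); P=[.5555+.092*np.cos(a),.1533+.092*np.sin(a),.239]; print(th,(proj("side",[P])[0]-[230,120]+.4)*5)
E
```

```text
t 9.72 p [ 0.5239 -0.0598  0.1855] yaw 0.5 F [-0.61  0.3   0.29] tilt [ 0.127  0.004 -0.992] gap 0.999 q6 1.37 q1 0.20
rows needed 1 remaining [-4.9 -0.2 -1.5] mm; dyaw 0.1
[{"linear": [-0.5, 0.01, 0.09], "roll": -0.003}]
[0.54142248 0.15104096 0.215     ] -170.95054283589243
[0.53616576 0.14992581 0.215     ] -170.14979504516654
[0.52986697 0.14879693 0.215     ] -170.0734547796735
[0.52305446 0.14766194 0.215     ] -170.17151595605327
[0.47504222 0.13823348 0.213     ] -169.40555442670902
[0.50450867 0.14446009 0.213     ] -170.18357086881608
[0.525641   0.14940798 0.213     ] -172.60467953387706
-166 [511.96482447 102.22730256]
-168 [515.96651771  99.68477185]
-170 [520.10587554  97.23972165]
-172 [524.37788921  94.89442515]
```

Request:
step_arm(
  steps=[
    {"linear":[-0.6,0,0.1],"roll":0},
  ],
)

```text
time_s: 9.8
eef_pos: [0.5192, -0.0599, 0.1851]
orientation: [-0.001, 0.998, 0.004, 0.065]
contact_force: [0.3, 0.2, 0.3]
finger_gap: 1.002
```

Request:
step_arm(
  steps=[
    {"linear":[-0.1,0,0.1],"roll":0},
    {"linear":[0,0,0.1],"roll":0},
    {"linear":[0,0,0.1],"roll":0},
    {"linear":[0,0,0.1],"roll":0},
  ],
  jaw=1,
)

```text
time_s: 10.13
eef_pos: [0.519, -0.0598, 0.1845]
orientation: [-0.002, 0.998, 0.004, 0.067]
contact_force: [-3.6, 0.8, 4.7]
finger_gap: 0.499
```

```bash
python3 plan.py .519 -.06 .184 0.6
```

```text
t 10.13 p [ 0.519  -0.0598  0.1845] yaw 0.5 F [-3.59  0.84  4.69] tilt [ 0.134  0.004 -0.991] gap 0.499 q6 1.37 q1 0.20
rows needed 1 remaining [-0.  -0.2 -0.5] mm; dyaw 0.1
[{"linear": [-0.01, 0.03, 0.05], "roll": -0.002}]
```

Request:
step_arm(
  steps=[
    {"linear":[0.15,0,-1.2],"roll":0},
    {"linear":[0.3,0,-2],"roll":0},
    {"linear":[0.3,0,-2],"roll":0},
  ],
)

```text
time_s: 10.38
eef_pos: [0.516, -0.0597, 0.233]
orientation: [-0.002, 0.998, 0.004, 0.062]
contact_force: [0.2, 0.1, -0.3]
finger_gap: 0.501
```

```bash
python3 plan.py .49 .06 .26 10; python3 - <<'E'
from h import *
for n in("side",): cv2.imwrite(f"pics/{n}3.png",viewer.read_camera(n)[:,:,::-1])
crop(cv2.imread("pics/side3.png"),"pics/side3c.png",230,120,390,220,5)
E
```

```text
t 10.38 p [ 0.516  -0.0597  0.233 ] yaw 0.4 F [ 0.19  0.11 -0.32] tilt [ 0.123  0.004 -0.992] gap 0.501 q6 1.37 q1 0.20
rows needed 4 remaining [-26.  119.7  27. ] mm; dyaw 9.6
[{"linear": [-0.54, -3.0, -0.74], "roll": -0.042}, {"linear": [-0.41, -3.02, -0.74], "roll": -0.042}, {"linear": [-0.29, -3.03, -0.74], "roll": -0.042}, {"linear": [-0.16, -3.04, -0.74], "roll": -0.042}]
```

View pics/side3c.png

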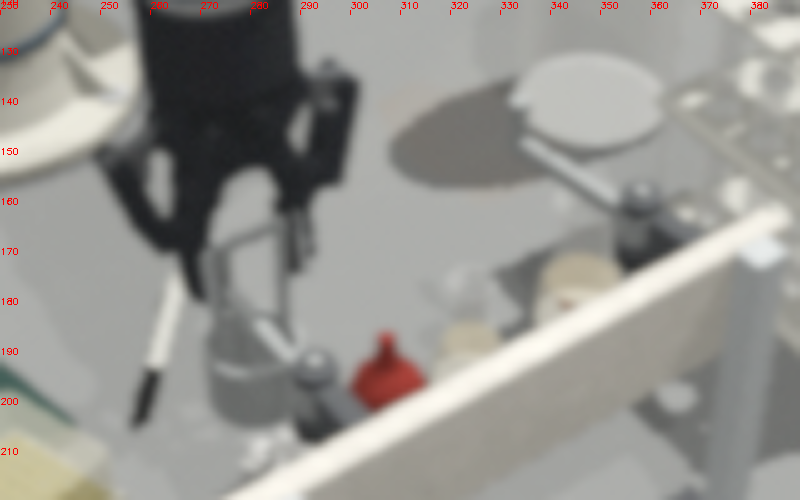

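```bash
cat > bail.py <<'E'
from plan import *
def bailpos(M,p): return p+M@np.array([.001,0,-.0306])
if __name__=="__main__":
    # args: target bail x y z yaw step ; bail target to rows
    a=list(map(float,sys.argv[1:])); s,p,M=pose(); b=bailpos(M,p)
    H=np.array([.5555,.1533]); r=b[:2]-H; u=np.array([np.cos(np.radians(-170)),np.sin(np.radians(-170))])
    print("bail",np.round(b,4),"along spare arm %.1f lateral %.1f mm"%(1000*r@u,1000*(r[0]*u[1]-r[1]*u[0])))
    dy=np.radians(a[3])-np.arctan2(M[1,0],M[0,0]); W=R.from_euler('z',dy).as_matrix()@M
    tp=np.array(a[:3])-W@np.array([.001,0,-.0306])
    rows(tp,a[3],a[4] if len(a)>4 else .03)
E
python3 - <<'E'
from bail import *
s,p,M=pose(); b=bailpos(M,p); print(b)
up=np.array([0,0,1.])
b=b+[0,0,.006]
for y in (-.022,.022): print((proj("side",[b+M@np.array([0,y,0])])[0]-[230,120]+.4)*5)
E
python3 bail.py .43 -.06 .258 0.5 .03
```

```text
[ 0.51514795 -0.06019933  0.26833943]
[285.80463565 207.46705339]
[207.63681946 239.02779962]
bail [ 0.5151 -0.0602  0.2683] along spare arm 76.8 lateral -203.2 mm
t 10.43 p [ 0.5181 -0.0601  0.2379] yaw 0.5 F [ 1.46 -1.15  2.72] tilt [ 0.13   0.003 -0.991] gap 0.500 q6 1.37 q1 0.20
rows needed 3 remaining [-85.1   0.2 -10.3] mm; dyaw 0.0
[{"linear": [-2.86, -0.03, -0.03], "roll": -0.0}, {"linear": [-2.86, -0.03, -0.03], "roll": -0.0}, {"linear": [-2.86, -0.03, -0.03], "roll": -0.0}]
```

Request:
step_arm(
  steps=[
    {"linear":[-2,0,0.1],"roll":0},
    {"linear":[-3,0,0],"roll":0},
    {"linear":[-3,0,0],"roll":0},
  ],
)

```text
time_s: 10.68
eef_pos: [0.4422, -0.0604, 0.2269]
orientation: [-0.001, 0.998, 0.004, 0.067]
contact_force: [-0.9, -0.3, -1.5]
finger_gap: 0.501
```

```bash
python3 bail.py .43 -.06 .258 0.5 .03
```

```text
bail [ 0.4391 -0.0605  0.2573] along spare arm 151.7 lateral -190.3 mm
t 10.68 p [ 0.4422 -0.0604  0.2269] yaw 0.4 F [-0.95 -0.26 -1.51] tilt [ 0.133  0.003 -0.991] gap 0.501 q6 1.33 q1 0.24
rows needed 1 remaining [-9.1  0.5  0.7] mm; dyaw 0.1
[{"linear": [-0.89, -0.05, -0.19], "roll": -0.001}]
```

Request:
step_arm(
  steps=[
    {"linear":[-1.5,-0.5,-0.3],"roll":0},
    {"linear":[-0.4,-3,0],"roll":-0.03},
    {"linear":[0,-3.5,0],"roll":-0.04},
    {"linear":[0,-3.5,0],"roll":-0.04},
  ],
)

```text
time_s: 11.02
eef_pos: [0.4115, 0.0418, 0.2257]
orientation: [0.002, 0.996, 0.055, 0.066]
contact_force: [1.7, 0.7, -2.5]
finger_gap: 0.501
```

```bash
python3 bail.py .42 .1295 .256 10 .03
```

```text
bail [0.4084 0.0418 0.2562] along spare arm 164.2 lateral -84.3 mm
t 11.02 p [0.4115 0.0418 0.2257] yaw 6.4 F [ 1.69  0.69 -2.45] tilt [ 0.131  0.002 -0.991] gap 0.501 q6 1.12 q1 0.55
rows needed 3 remaining [11.6 87.9 -0.2] mm; dyaw 3.6
[{"linear": [0.7, -2.87, 0.06], "roll": -0.021}, {"linear": [0.76, -2.85, 0.06], "roll": -0.021}, {"linear": [0.82, -2.84, 0.06], "roll": -0.021}]
```

Request:
step_arm(
  steps=[
    {"linear":[0.7,-2.8,0.05],"roll":-0.02},
    {"linear":[0.8,-2.8,0.05],"roll":-0.02},
    {"linear":[0.8,-2.2,0.05],"roll":-0.02},
    {"linear":[0,0,0],"roll":0},
  ],
)

```text
time_s: 11.35
eef_pos: [0.4219, 0.1302, 0.2256]
orientation: [0.003, 0.994, 0.09, 0.066]
contact_force: [0.3, 0.3, -1.4]
finger_gap: 0.504
```

```bash
python3 bail.py .5 .1435 .256 10 .03;python3 - <<'E'
from h import *
for n in("side","top"): cv2.imwrite(f"pics/{n}4.png",viewer.read_camera(n)[:,:,::-1])
crop(cv2.imread("pics/top4.png"),"pics/top4c.png",200,140,360,260,4)
crop(cv2.imread("pics/side4.png"),"pics/side4c.png",250,90,400,200,5)
E
```

```text
bail [0.4189 0.1302 0.256 ] along spare arm 138.6 lateral 1.0 mm
t 11.35 p [0.4219 0.1302 0.2256] yaw 10.4 F [ 0.28  0.32 -1.36] tilt [ 0.132  0.006 -0.991] gap 0.504 q6 1.00 q1 0.73
rows needed 3 remaining [81.1 13.3 -0. ] mm; dyaw -0.4
[{"linear": [2.72, 0.05, 0.36], "roll": 0.002}, {"linear": [2.72, 0.04, 0.36], "roll": 0.002}, {"linear": [2.72, 0.03, 0.36], "roll": 0.002}]
```

View pics/top4c.png

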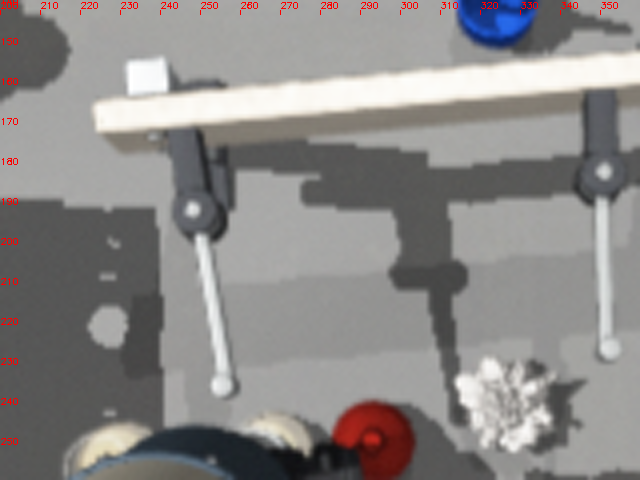

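View pics/side4c.png

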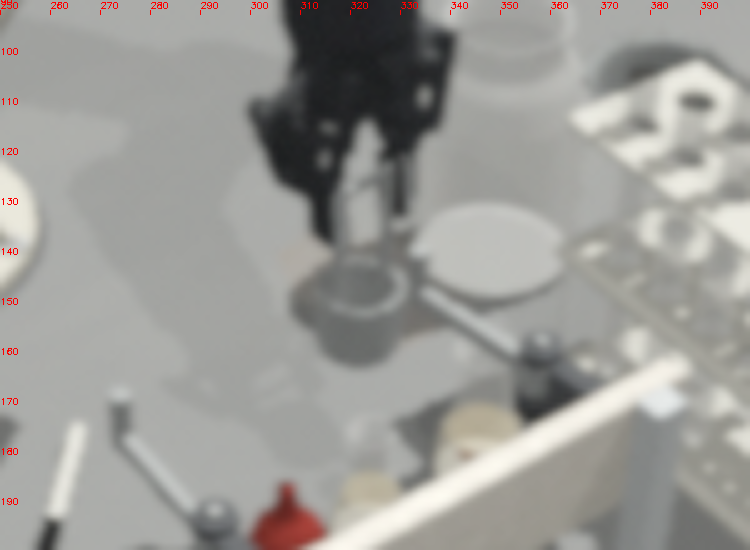

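```bash
python3 - <<'E'
from h import *
f=lambda x,y:(200+x/4-.375,140+y/4-.375)
P=lambda x,y,z:onz("top",*f(x,y),z)
for r,t in (((192,209),(223,384)),((603,172),(609,345))):
    r=P(*r,.232);t=P(*t,.239);d=t-r;print(r,t,np.hypot(*d[:2]),np.degrees(np.arctan2(d[1],d[0])))
E
```

```text
[0.55551528 0.15379797 0.232     ] [0.46535532 0.13594465 0.239     ] 0.09191060804678652 -168.79928516134316
[ 0.57453842 -0.05826915  0.232     ] [ 0.48449843 -0.05966866  0.239     ] 0.09005086814191442 -179.10951360284398
```

Request:
step_arm(
  steps=[
    {"linear":[2.6,0,0.35],"roll":0},
    {"linear":[2.7,0,0.35],"roll":0},
    {"linear":[2.7,0,0.35],"roll":0},
    {"linear":[0,0,0],"roll":0},
  ],
)

```text
time_s: 11.78
eef_pos: [0.5018, 0.1388, 0.2251]
orientation: [0.003, 0.994, 0.088, 0.065]
contact_force: [0.2, 1.1, -0.4]
finger_gap: 0.501
```

```bash
python3 bail.py .5015 .1433 .222 10.5 .03
```

```text
bail [0.4988 0.1388 0.2556] along spare arm 58.4 lateral -4.4 mm
t 11.78 p [0.5018 0.1388 0.2251] yaw 10.2 F [ 0.23  1.07 -0.38] tilt [ 0.13   0.005 -0.991] gap 0.501 q6 1.10 q1 0.62
rows needed 2 remaining [  2.7   4.5 -33.6] mm; dyaw 0.3
[{"linear": [-0.04, -0.23, 1.68], "roll": -0.003}, {"linear": [-0.04, -0.23, 1.68], "roll": -0.003}]
```

Request:
step_arm(
  steps=[
    {"linear":[0,-0.3,1.6],"roll":0},
    {"linear":[0,-0.2,1.5],"roll":0},
    {"linear":[0,0,0],"roll":0},
  ],
)

```text
time_s: 12.03
eef_pos: [0.5065, 0.1405, 0.193]
orientation: [0.004, 0.994, 0.085, 0.065]
contact_force: [-1.6, -0.3, -3.0]
finger_gap: 0.501
```

```bash
python3 bail.py .5015 .1433 .216 10.5 .03
```

```text
bail [0.5035 0.1405 0.2235] along spare arm 53.5 lateral -3.5 mm
t 12.03 p [0.5065 0.1405 0.193 ] yaw 9.8 F [-1.55 -0.28 -3.01] tilt [ 0.13   0.003 -0.992] gap 0.501 q6 1.09 q1 0.62
rows needed 1 remaining [-2.   2.8 -7.5] mm; dyaw 0.7
[{"linear": [-0.24, -0.32, 0.72], "roll": -0.012}]
```

Request:
step_arm(
  steps=[
    {"linear":[-0.2,-0.3,0.5],"roll":-0.015},
    {"linear":[0,-0.1,0.1],"roll":-0.01},
  ],
)

```text
time_s: 12.2
eef_pos: [0.5041, 0.1423, 0.1867]
orientation: [0.005, 0.993, 0.097, 0.064]
contact_force: [-1.2, -0.4, -1.8]
finger_gap: 0.501
```

```bash
python3 bail.py .5015 .1433 .216 10.7 .03
```

```text
bail [0.5011 0.1424 0.2171] along spare arm 55.5 lateral -1.3 mm
t 12.20 p [0.5041 0.1423 0.1867] yaw 11.2 F [-1.19 -0.44 -1.79] tilt [ 0.129  0.002 -0.992] gap 0.501 q6 1.11 q1 0.63
rows needed 1 remaining [ 0.4  0.9 -1.1] mm; dyaw -0.5
[{"linear": [0.04, -0.08, 0.12], "roll": 0.009}]
```

Request:
step_arm(
  steps=[
    {"linear":[0,0,0.2],"roll":0.005},
  ],
)

```text
time_s: 12.28
eef_pos: [0.5044, 0.1421, 0.1855]
orientation: [0.005, 0.993, 0.095, 0.065]
contact_force: [0.2, 1.0, -1.0]
finger_gap: 0.5
```

Request:
step_arm(
  steps=[
    {"linear":[0,0,0.15],"roll":0},
  ],
)

```text
time_s: 12.37
eef_pos: [0.5047, 0.142, 0.1848]
orientation: [0.005, 0.993, 0.094, 0.065]
contact_force: [-3.4, -0.4, 3.6]
finger_gap: 0.503
```

Request:
step_arm(
  steps=[
    {"linear":[0.6,0,0.02],"roll":0},
    {"linear":[0.7,0,0.09],"roll":0},
    {"linear":[0.7,0,0.09],"roll":0},
  ],
)

```text
time_s: 12.62
eef_pos: [0.5251, 0.146, 0.1875]
orientation: [0.004, 0.993, 0.095, 0.067]
contact_force: [-0.4, 0.1, -1.2]
finger_gap: 0.504
```

```bash
python3 bail.py .5408 .1508 .2155 10.7 .005
```

```text
bail [0.522  0.1461 0.2179] along spare arm 34.2 lateral -1.3 mm
t 12.62 p [0.5251 0.146  0.1875] yaw 11.0 F [-0.35  0.06 -1.17] tilt [ 0.134  0.005 -0.991] gap 0.504 q6 1.12 q1 0.61
rows needed 4 remaining [18.8  4.7 -2.4] mm; dyaw -0.3
[{"linear": [0.47, -0.03, 0.12], "roll": 0.001}, {"linear": [0.47, -0.03, 0.12], "roll": 0.001}, {"linear": [0.47, -0.03, 0.12], "roll": 0.001}, {"linear": [0.47, -0.03, 0.12], "roll": 0.001}]
```

Request:
step_arm(
  steps=[
    {"linear":[0.5,0,0.15],"roll":0},
    {"linear":[0.5,0,0.15],"roll":0},
  ],
)

```text
time_s: 12.78
eef_pos: [0.5374, 0.1485, 0.1862]
orientation: [0.004, 0.993, 0.095, 0.068]
contact_force: [0.4, -0.3, -1.3]
finger_gap: 0.504
```

Request:
step_arm(
  steps=[
    {"linear":[0.25,-0.02,0.1],"roll":0},
  ],
)

```text
time_s: 12.87
eef_pos: [0.5409, 0.1494, 0.1852]
orientation: [0.004, 0.993, 0.095, 0.068]
contact_force: [-0.4, 0.1, -2.3]
finger_gap: 0.501
```

Request:
step_arm(
  steps=[
    {"linear":[0.15,0,0.06],"roll":0},
  ],
)

```text
time_s: 12.95
eef_pos: [0.5429, 0.1496, 0.1849]
orientation: [0.004, 0.993, 0.095, 0.067]
contact_force: [-4.6, -0.6, 5.9]
finger_gap: 0.505
```

```bash
python3 bail.py .5408 .1508 .2155 10.7 .005
```

```text
bail [0.5397 0.1497 0.2154] along spare arm 16.2 lateral -0.8 mm
t 12.95 p [0.5429 0.1496 0.1849] yaw 11.0 F [-4.64 -0.56  5.86] tilt [ 0.135  0.005 -0.991] gap 0.505 q6 1.14 q1 0.59
rows needed 1 remaining [1.1 1.1 0.1] mm; dyaw -0.3
[{"linear": [0.13, -0.09, 0.0], "roll": 0.005}]
```

Request:
step_arm(
  steps=[
    {"linear":[0.0,0,-0.08],"roll":0},
  ],
)

```text
time_s: 13.03
eef_pos: [0.5431, 0.1496, 0.1856]
orientation: [0.004, 0.993, 0.095, 0.067]
contact_force: [0.3, 0.5, -1.2]
finger_gap: 0.5
```

Request:
step_arm(
  steps=[
    {"linear":[0.1,0,0],"roll":0},
  ],
)

```text
time_s: 13.12
eef_pos: [0.5438, 0.1497, 0.1856]
orientation: [0.004, 0.993, 0.095, 0.067]
contact_force: [-4.5, 0.2, 1.6]
finger_gap: 0.498
```

```bash
python3 bail.py .5408 .1508 .2155 10.7 .005
```

```text
bail [0.5407 0.1498 0.216 ] along spare arm 15.2 lateral -0.9 mm
t 13.12 p [0.5438 0.1497 0.1856] yaw 11.0 F [-4.49  0.15  1.59] tilt [ 0.134  0.004 -0.991] gap 0.498 q6 1.14 q1 0.59
rows needed 1 remaining [ 0.1  1.  -0.5] mm; dyaw -0.3
[{"linear": [0.02, -0.1, 0.05], "roll": 0.004}]
```

Request:
step_arm(
  steps=[
    {"linear":[0.03,0,0.05],"roll":0},
  ],
)

```text
time_s: 13.2
eef_pos: [0.5438, 0.1496, 0.185]
orientation: [0.004, 0.993, 0.094, 0.066]
contact_force: [-3.9, 0.1, 3.0]
finger_gap: 0.502
```

Request:
step_arm(
  steps=[
    {"linear":[0.05,0,0.03],"roll":0},
  ],
)

```text
time_s: 13.28
eef_pos: [0.5438, 0.1496, 0.185]
orientation: [0.004, 0.993, 0.095, 0.066]
contact_force: [-4.9, 0.0, 5.0]
finger_gap: 0.502
```

Request:
step_arm(
  steps=[
    {"linear":[0,0,0],"roll":0},
    {"linear":[0,0,0],"roll":0},
  ],
  jaw=-0.6,
)

```text
time_s: 13.45
eef_pos: [0.5444, 0.1498, 0.1854]
orientation: [0.004, 0.993, 0.095, 0.067]
contact_force: [0.0, -0.9, -0.0]
finger_gap: 0.77
```

Request:
step_arm(
  steps=[
    {"linear":[0,0,0],"roll":0},
    {"linear":[0,0,0],"roll":0},
  ],
)

```text
time_s: 13.62
eef_pos: [0.545, 0.1501, 0.1859]
orientation: [0.004, 0.993, 0.095, 0.068]
contact_force: [-0.1, 0.2, 0.0]
finger_gap: 0.8
```

```bash
python3 bail.py .5408 .1508 .2155 10.7 .005;python3 - <<'E'
from h import *
for n in("side","top"): cv2.imwrite(f"pics/{n}5.png",viewer.read_camera(n)[:,:,::-1])
crop(cv2.imread("pics/side5.png"),"pics/side5c.png",270,90,400,200,5)
E
```

```text
bail [0.5419 0.1501 0.2164] along spare arm 14.0 lateral -0.7 mm
t 13.62 p [0.545  0.1501 0.1859] yaw 11.0 F [-0.1   0.25  0.04] tilt [ 0.136  0.005 -0.991] gap 0.800 q6 1.14 q1 0.59
rows needed 1 remaining [-1.1  0.6 -0.9] mm; dyaw -0.3
[{"linear": [-0.1, -0.08, 0.07], "roll": 0.005}]
```

View pics/side5c.png

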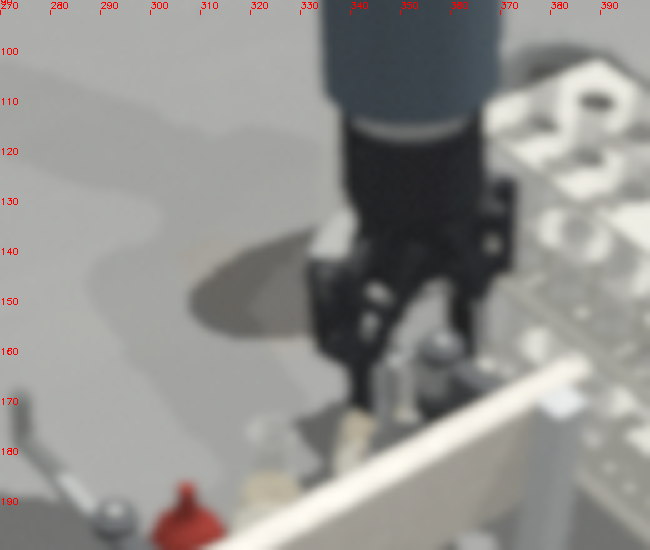

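Request:
step_arm(
  steps=[
    {"linear":[0.1,0,-1],"roll":0},
    {"linear":[0.2,0,-2],"roll":0},
    {"linear":[0.2,0,-3],"roll":0},
    {"linear":[0,0,-3],"roll":0},
  ],
)

```text
time_s: 14.05
eef_pos: [0.5345, 0.1491, 0.2726]
orientation: [0.007, 0.994, 0.095, 0.061]
contact_force: [1.5, -0.2, 0.1]
finger_gap: 0.8
```

```bash
python3 plan.py .46 -.08 .31 -89 .035
```

```text
t 14.05 p [0.5345 0.1491 0.2726] yaw 11.0 F [ 1.52 -0.17  0.14] tilt [ 0.122 -0.002 -0.992] gap 0.800 q6 1.15 q1 0.60
rows needed 15 remaining [ -74.5 -229.1   37.4] mm; dyaw -100.0
[{"linear": [-0.74, 1.41, -0.31], "roll": 0.116}, {"linear": [-0.57, 1.49, -0.31], "roll": 0.116}, {"linear": [-0.4, 1.55, -0.31], "roll": 0.116}, {"linear": [-0.21, 1.58, -0.31], "roll": 0.116}, {"linear": [-0.03, 1.6, -0.31], "roll": 0.116}]
```

Request:
step_arm(
  steps=[
    {"linear":[-0.6,1.2,-0.8],"roll":0.118},
    {"linear":[-0.5,1.3,-0.6],"roll":0.118},
    {"linear":[-0.3,1.4,-0.3],"roll":0.118},
    {"linear":[-0.1,1.4,-0.2],"roll":0.118},
    {"linear":[0.1,1.4,-0.2],"roll":0.118},
  ],
  jaw=1,
)

```text
time_s: 14.47
eef_pos: [0.5167, 0.0822, 0.3049]
orientation: [-0.017, 0.976, -0.208, 0.068]
contact_force: [-0.3, -0.3, -0.6]
finger_gap: 0.09
```

```bash
python3 plan.py .484 -.028 .30 -89 .035
```

```text
t 14.47 p [0.5167 0.0822 0.3049] yaw -24.2 F [-0.29 -0.26 -0.55] tilt [ 0.14   0.005 -0.99 ] gap 0.090 q6 0.64 q1 0.50
rows needed 10 remaining [ -32.7 -110.2   -4.9] mm; dyaw -64.8
[{"linear": [0.15, 1.14, -0.0], "roll": 0.113}, {"linear": [0.27, 1.12, -0.0], "roll": 0.113}, {"linear": [0.4, 1.08, -0.0], "roll": 0.113}, {"linear": [0.52, 1.03, -0.0], "roll": 0.113}, {"linear": [0.63, 0.96, -0.0], "roll": 0.113}]
```

Request:
step_arm(
  steps=[
    {"linear":[0.15,1.1,0],"roll":0.115},
    {"linear":[0.3,1.1,0],"roll":0.115},
    {"linear":[0.4,1.1,0],"roll":0.115},
    {"linear":[0.5,1.0,0],"roll":0.115},
    {"linear":[0.6,1.0,0],"roll":0.115},
  ],
)

```text
time_s: 14.88
eef_pos: [0.4992, 0.0245, 0.3085]
orientation: [-0.039, 0.869, -0.489, 0.063]
contact_force: [0.3, 0.4, 0.1]
finger_gap: -0.002
```

```bash
python3 plan.py .484 -.028 .30 -89 .035;python3 - <<'E'
from h import *
for n in("side","top"): cv2.imwrite(f"pics/{n}6.png",viewer.read_camera(n)[:,:,::-1])
crop(cv2.imread("pics/side6.png"),"pics/side6c.png",270,110,400,210,6)
crop(cv2.imread("pics/top6.png"),"pics/top6c.png",210,140,370,240,5)
E
```

```text
t 14.88 p [0.4992 0.0245 0.3085] yaw -59.0 F [0.29 0.42 0.1 ] tilt [ 0.148  0.007 -0.989] gap -0.002 q6 0.14 q1 0.40
rows needed 5 remaining [-15.2 -52.5  -8.5] mm; dyaw -30.0
[{"linear": [0.73, 0.82, 0.12], "roll": 0.105}, {"linear": [0.81, 0.74, 0.12], "roll": 0.105}, {"linear": [0.88, 0.65, 0.12], "roll": 0.105}, {"linear": [0.95, 0.56, 0.12], "roll": 0.105}, {"linear": [1.0, 0.45, 0.12], "roll": 0.105}]
```

View pics/top6c.png

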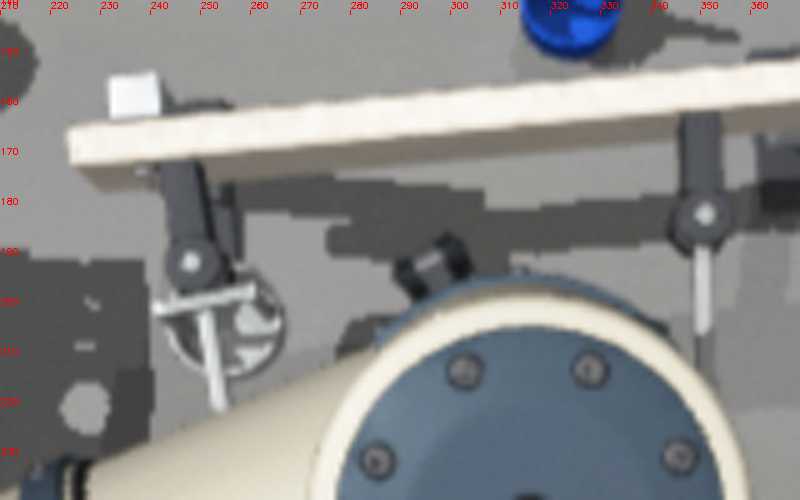

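View pics/side6c.png

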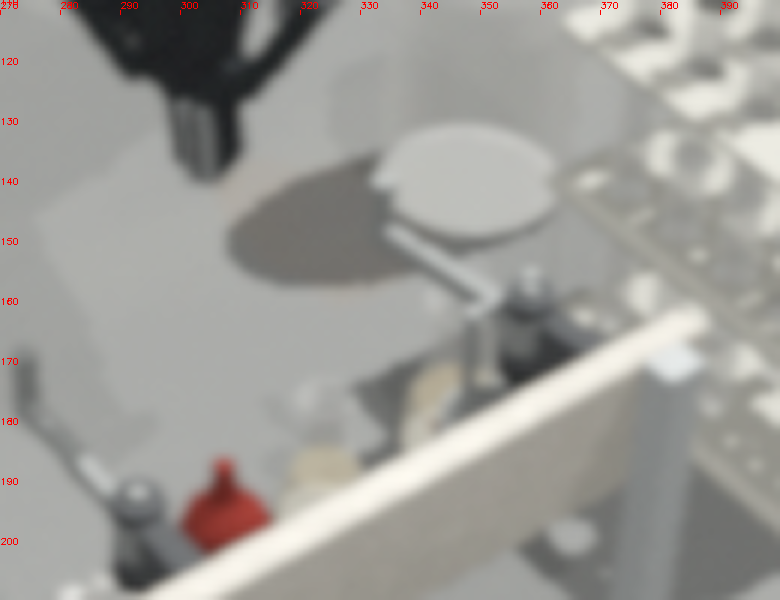

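```bash
python3 - <<'E'
from h import *
f=lambda x,y:(210+x/5-.4,140+y/5-.4)
r=onz("top",*f(191,261),.232); b1=onz("top",*f(155,307),.221); b2=onz("top",*f(254,290),.221)
d=(b2-b1); n=np.array([d[1],-d[0]])/np.hypot(*d[:2]); m=(b1+b2)/2
print(r,b1,b2,np.hypot(*d[:2]),np.degrees(np.arctan2(d[1],d[0])),"perp dist",(r-m)[:2]@n,"mid dist",np.hypot(*(r-m)[:2]))
E
```

```text
[0.5556705  0.15344145 0.232     ] [0.53788927 0.16943532 0.221     ] [0.54492231 0.12856096 0.221     ] 0.04147501224728471 -80.23701046161706 perp dist -0.0148115935319742 mid dist 0.014940718721269357
```

Request:
step_arm(
  steps=[
    {"linear":[0.7,0.8,0.1],"roll":0.105},
    {"linear":[0.8,0.7,0.1],"roll":0.105},
    {"linear":[0.9,0.6,0.1],"roll":0.105},
    {"linear":[0.9,0.6,0.1],"roll":0.105},
    {"linear":[1,0.5,0.1],"roll":0.105},
  ],
)

```text
time_s: 15.4
eef_pos: [0.4849, -0.0267, 0.3039]
orientation: [-0.056, 0.713, -0.697, 0.052]
contact_force: [-0.5, 0.0, 0.4]
finger_gap: -0.002
```

```bash
python3 plan.py .484 -.028 .223 -89 .03
```

```text
t 15.40 p [ 0.4849 -0.0267  0.3039] yaw -88.7 F [-0.54  0.03  0.36] tilt [ 0.152  0.008 -0.988] gap -0.002 q6 -0.28 q1 0.30
rows needed 3 remaining [ -0.9  -1.3 -80.9] mm; dyaw -0.3
[{"linear": [0.06, 0.44, 2.66], "roll": 0.002}, {"linear": [0.06, 0.44, 2.66], "roll": 0.002}, {"linear": [0.06, 0.44, 2.66], "roll": 0.002}]
```

Request:
step_arm(
  steps=[
    {"linear":[0,0.4,2.4],"roll":0},
    {"linear":[0,0.4,2.4],"roll":0},
    {"linear":[0,0.4,2.0],"roll":0},
    {"linear":[0,0.1,0.5],"roll":0},
  ],
)

```text
time_s: 15.73
eef_pos: [0.4855, -0.0267, 0.2321]
orientation: [-0.06, 0.714, -0.695, 0.055]
contact_force: [-0.1, -0.6, -0.9]
finger_gap: 0.001
```

```bash
python3 arc.py loaded close 10 5 .224
```

```text
t 15.73 p [ 0.4855 -0.0267  0.2321] yaw -88.4 theta_pin 170.6 r 0.0946 want 0.0936 push force -0.65 F [-0.1 -0.6 -0.9] tilt [ 0.161  0.009 -0.987]
[{"linear": [0.99, 0.34, 0.76], "roll": 0.083}, {"linear": [0.99, 0.13, -0.03], "roll": -0.109}, {"linear": [0.99, 0.13, -0.03], "roll": -0.109}, {"linear": [0.99, 0.13, -0.03], "roll": -0.109}, {"linear": [0.99, 0.13, -0.03], "roll": -0.109}]
```

Request:
step_arm(
  steps=[
    {"linear":[0.5,0.1,0.8],"roll":0},
    {"linear":[0.6,0.1,0.2],"roll":0},
    {"linear":[0.5,0,0],"roll":0},
  ],
)

```text
time_s: 15.98
eef_pos: [0.4863, -0.0425, 0.2221]
orientation: [-0.059, 0.717, -0.692, 0.055]
contact_force: [0.9, 0.1, 0.6]
finger_gap: 0.001
```

```bash
python3 arc.py loaded close 10 5 .224
```

```text
t 15.98 p [ 0.4863 -0.0425  0.2221] yaw -88.0 theta_pin 180.0 r 0.0897 want 0.0936 push force 0.12 F [0.9 0.1 0.6] tilt [ 0.161  0.009 -0.987]
[{"linear": [0.9, 0.51, -0.28], "roll": -0.073}, {"linear": [0.99, 0.13, -0.02], "roll": -0.109}, {"linear": [0.99, 0.13, -0.02], "roll": -0.109}, {"linear": [0.99, 0.13, -0.02], "roll": -0.109}, {"linear": [0.99, 0.13, -0.03], "roll": -0.109}]
```

Request:
step_arm(
  steps=[
    {"linear":[0.7,0.4,0],"roll":-0.06},
    {"linear":[1.0,0.15,0],"roll":-0.11},
    {"linear":[1.0,0.15,0],"roll":-0.11},
  ],
)

```text
time_s: 16.23
eef_pos: [0.4838, -0.0687, 0.2228]
orientation: [-0.054, 0.81, -0.581, 0.062]
contact_force: [-0.1, 3.4, -3.1]
finger_gap: -0.005
```

```bash
python3 arc.py loaded close 10 5 .224
```

```text
t 16.23 p [ 0.4838 -0.0687  0.2228] yaw -71.5 theta_pin -163.3 r 0.0912 want 0.0936 push force 3.30 F [-0.1  3.4 -3.1] tilt [ 0.163  0.015 -0.986]
[{"linear": [0.94, 0.37, -0.14], "roll": -0.078}, {"linear": [0.99, 0.14, 0.02], "roll": -0.109}, {"linear": [0.99, 0.14, 0.02], "roll": -0.109}, {"linear": [0.99, 0.14, 0.02], "roll": -0.109}, {"linear": [0.99, 0.14, 0.02], "roll": -0.109}]
```

Request:
step_arm(
  steps=[
    {"linear":[1.0,0.4,0],"roll":-0.09},
    {"linear":[1.0,0.2,0.05],"roll":-0.11},
    {"linear":[1.0,0.2,0.05],"roll":-0.11},
  ],
)

```text
time_s: 16.48
eef_pos: [0.4894, -0.0985, 0.2237]
orientation: [-0.046, 0.894, -0.441, 0.07]
contact_force: [-0.6, 4.2, -2.8]
finger_gap: 0.001
```

```bash
python3 arc.py loaded close 10 5 .224
```

```text
t 16.48 p [ 0.4894 -0.0985  0.2237] yaw -52.9 theta_pin -144.5 r 0.0939 want 0.0936 push force 3.75 F [-0.6  4.2 -2.8] tilt [ 0.165  0.021 -0.986]
[{"linear": [0.99, 0.13, 0.04], "roll": -0.08}, {"linear": [0.99, 0.14, 0.06], "roll": -0.109}, {"linear": [0.99, 0.14, 0.06], "roll": -0.109}, {"linear": [0.99, 0.14, 0.06], "roll": -0.109}, {"linear": [0.99, 0.15, 0.06], "roll": -0.109}]
```

Request:
step_arm(
  steps=[
    {"linear":[1.0,0.15,0.1],"roll":-0.09},
    {"linear":[1.0,0.15,0.1],"roll":-0.11},
    {"linear":[1.0,0.15,0.1],"roll":-0.11},
  ],
)

```text
time_s: 16.73
eef_pos: [0.5056, -0.1237, 0.2235]
orientation: [-0.036, 0.954, -0.29, 0.074]
contact_force: [-2.2, 3.2, -2.2]
finger_gap: -0.002
```

```bash
python3 arc.py loaded close 8 5 .226
```

```text
t 16.73 p [ 0.5056 -0.1237  0.2235] yaw -34.2 theta_pin -126.2 r 0.0946 want 0.0936 push force 3.64 F [-2.2  3.2 -2.2] tilt [ 0.162  0.027 -0.986]
[{"linear": [0.83, 0.02, -0.16], "roll": -0.051}, {"linear": [0.79, 0.12, 0.08], "roll": -0.087}, {"linear": [0.79, 0.12, 0.08], "roll": -0.087}, {"linear": [0.79, 0.12, 0.08], "roll": -0.087}, {"linear": [0.79, 0.13, 0.08], "roll": -0.087}]
```

Request:
step_arm(
  steps=[
    {"linear":[0.9,0.05,0.05],"roll":-0.07},
    {"linear":[0.9,0.1,0.1],"roll":-0.1},
    {"linear":[0.9,0.1,0.1],"roll":-0.1},
  ],
)

```text
time_s: 16.98
eef_pos: [0.5255, -0.1404, 0.2234]
orientation: [-0.026, 0.985, -0.151, 0.074]
contact_force: [-3.0, 1.3, -2.0]
finger_gap: -0.002
```

```bash
python3 arc.py loaded close 6 5 .224
```

```text
t 16.98 p [ 0.5255 -0.1404  0.2234] yaw -17.8 theta_pin -110.5 r 0.0952 want 0.0936 push force 3.23 F [-3.   1.3 -2. ] tilt [ 0.153  0.03  -0.988]
[{"linear": [0.63, -0.03, 0.03], "roll": -0.017}, {"linear": [0.59, 0.1, 0.07], "roll": -0.065}, {"linear": [0.59, 0.1, 0.07], "roll": -0.065}, {"linear": [0.59, 0.1, 0.07], "roll": -0.065}, {"linear": [0.59, 0.1, 0.07], "roll": -0.065}]
```

Request:
step_arm(
  steps=[
    {"linear":[0.7,0,0.08],"roll":-0.03},
    {"linear":[0.7,0.1,0.08],"roll":-0.07},
    {"linear":[0.5,0.1,0.08],"roll":-0.07},
  ],
)

```text
time_s: 17.23
eef_pos: [0.5417, -0.1489, 0.2232]
orientation: [-0.02, 0.995, -0.062, 0.072]
contact_force: [-2.8, 2.9, 0.0]
finger_gap: -0.004
```

```bash
python3 arc.py loaded close 3 3 .224
```

```text
t 17.23 p [ 0.5417 -0.1489  0.2232] yaw -7.3 theta_pin -99.5 r 0.0958 want 0.0936 push force 3.27 F [-2.8  2.9  0. ] tilt [ 0.146  0.032 -0.989]
[{"linear": [0.35, -0.16, -0.03], "roll": 0.006}, {"linear": [0.29, 0.05, 0.04], "roll": -0.033}, {"linear": [0.29, 0.05, 0.04], "roll": -0.033}]
```

Request:
step_arm(
  steps=[
    {"linear":[0.35,-0.1,0.05],"roll":0},
    {"linear":[0.3,0,0.05],"roll":-0.03},
  ],
)

```text
time_s: 17.4
eef_pos: [0.5475, -0.1503, 0.2234]
orientation: [-0.019, 0.996, -0.046, 0.07]
contact_force: [-3.9, 1.0, -0.4]
finger_gap: 0.001
```

Request:
step_arm(
  steps=[
    {"linear":[0.3,0,0.05],"roll":-0.03},
    {"linear":[0.2,0.03,0.05],"roll":-0.03},
  ],
)

```text
time_s: 17.57
eef_pos: [0.5516, -0.1518, 0.2233]
orientation: [-0.017, 0.997, -0.017, 0.069]
contact_force: [-3.0, 1.4, -0.6]
finger_gap: -0.005
```

```bash
python3 arc.py loaded close 3 3 .224
```

```text
t 17.57 p [ 0.5516 -0.1518  0.2233] yaw -2.1 theta_pin -93.4 r 0.0958 want 0.0936 push force 3.08 F [-3.   1.4 -0.6] tilt [ 0.138  0.031 -0.99 ]
[{"linear": [0.35, -0.16, -0.02], "roll": -0.011}, {"linear": [0.29, 0.05, 0.04], "roll": -0.033}, {"linear": [0.29, 0.05, 0.04], "roll": -0.033}]
```

Near the expected stop now; smaller steps.

Request:
step_arm(
  steps=[
    {"linear":[0.25,-0.05,0.05],"roll":-0.01},
  ],
)

```text
time_s: 17.65
eef_pos: [0.5536, -0.1519, 0.2234]
orientation: [-0.016, 0.997, -0.013, 0.069]
contact_force: [-3.9, -0.5, -1.1]
finger_gap: -0.001
```

Request:
step_arm(
  steps=[
    {"linear":[0.25,0,0.05],"roll":-0.02},
  ],
)

```text
time_s: 17.73
eef_pos: [0.5558, -0.1524, 0.2235]
orientation: [-0.015, 0.998, -0.003, 0.068]
contact_force: [-3.7, -0.6, -1.3]
finger_gap: -0.002
```

Request:
step_arm(
  steps=[
    {"linear":[0.25,0,0.05],"roll":-0.02},
  ],
)

```text
time_s: 17.82
eef_pos: [0.5582, -0.1528, 0.2235]
orientation: [-0.014, 0.998, 0.007, 0.068]
contact_force: [-3.8, -0.8, -1.4]
finger_gap: -0.001
```

```bash
python3 arc.py loaded close 3 3 .224
```

```text
t 17.82 p [ 0.5582 -0.1528  0.2235] yaw 0.7 theta_pin -89.4 r 0.0954 want 0.0936 push force 3.85 F [-3.8 -0.8 -1.4] tilt [ 0.135  0.03  -0.99 ]
[{"linear": [0.33, -0.14, -0.0], "roll": -0.031}, {"linear": [0.29, 0.05, 0.04], "roll": -0.033}, {"linear": [0.29, 0.05, 0.04], "roll": -0.033}]
```

Request:
step_arm(
  steps=[
    {"linear":[0.22,0,0.05],"roll":-0.02},
  ],
)

```text
time_s: 17.9
eef_pos: [0.5604, -0.1532, 0.2234]
orientation: [-0.013, 0.997, 0.017, 0.068]
contact_force: [-3.7, -1.8, -1.4]
finger_gap: 0.002
```

Request:
step_arm(
  steps=[
    {"linear":[0.22,0,0.05],"roll":-0.02},
  ],
)

```text
time_s: 17.98
eef_pos: [0.5628, -0.1535, 0.2234]
orientation: [-0.012, 0.997, 0.028, 0.068]
contact_force: [-3.2, -1.3, -1.5]
finger_gap: 0.003
```

Request:
step_arm(
  steps=[
    {"linear":[0.22,0,0.05],"roll":-0.02},
  ],
)

```text
time_s: 18.07
eef_pos: [0.5647, -0.1538, 0.2232]
orientation: [-0.011, 0.997, 0.039, 0.067]
contact_force: [-7.1, -1.9, 1.0]
finger_gap: -0.0
```

Request:
step_arm(
  steps=[
    {"linear":[0.25,0,0.05],"roll":0},
  ],
)

```text
time_s: 18.15
eef_pos: [0.5661, -0.154, 0.2229]
orientation: [-0.011, 0.997, 0.04, 0.066]
contact_force: [-9.4, -0.8, 1.6]
finger_gap: -0.005
```

Request:
step_arm(
  steps=[
    {"linear":[0.27,0,0.05],"roll":0},
  ],
)

```text
time_s: 18.23
eef_pos: [0.5671, -0.1541, 0.2227]
orientation: [-0.011, 0.997, 0.04, 0.064]
contact_force: [-12.4, 0.6, 3.8]
finger_gap: -0.0
```

```bash
python3 arc.py loaded close 3 3 .224
```

```text
t 18.23 p [ 0.5671 -0.1541  0.2227] yaw 4.6 theta_pin -84.0 r 0.0956 want 0.0936 push force 12.27 F [-12.4   0.6   3.8] tilt [ 0.127  0.026 -0.992]
[{"linear": [0.34, -0.16, -0.09], "roll": -0.058}, {"linear": [0.29, 0.05, 0.04], "roll": -0.033}, {"linear": [0.29, 0.05, 0.04], "roll": -0.033}]
```

Request:
step_arm(
  steps=[
    {"linear":[0.2,0,0],"roll":0},
  ],
)

```text
time_s: 18.32
eef_pos: [0.567, -0.1542, 0.2227]
orientation: [-0.011, 0.997, 0.041, 0.061]
contact_force: [-12.9, -0.1, 3.8]
finger_gap: -0.002
```

Request:
step_arm(
  steps=[
    {"linear":[-1,0,0],"roll":0},
    {"linear":[-2,0,-0.3],"roll":0},
    {"linear":[-1,0,-3],"roll":0},
    {"linear":[-1,0,-4],"roll":0},
    {"linear":[-3,0,-3],"roll":0},
  ],
)

```text
time_s: 18.73
eef_pos: [0.4774, -0.1612, 0.3102]
orientation: [-0.013, 0.997, 0.044, 0.058]
contact_force: [0.4, -0.3, 1.3]
finger_gap: -0.002
```

Request:
step_arm(
  steps=[
    {"linear":[-3,2,-2],"roll":0},
    {"linear":[-3,3,-1],"roll":0},
    {"linear":[-3,3,0],"roll":0},
    {"linear":[-1,3,0],"roll":0},
    {"linear":[0,0,0],"roll":0},
  ],
)

```text
time_s: 19.15
eef_pos: [0.3876, -0.2845, 0.3426]
orientation: [-0.005, 0.996, 0.05, 0.077]
contact_force: [0.2, 1.3, -0.2]
finger_gap: -0.004
```

```bash
python3 plan.py .4 -.3 .3 0; python3 - <<'E'
from h import *
for n in("side","top"): cv2.imwrite(f"pics/{n}7.png",viewer.read_camera(n)[:,:,::-1])
crop(cv2.imread("pics/side7.png"),"pics/side7c.png",250,130,400,230,5)
crop(cv2.imread("pics/top7.png"),"pics/top7c.png",210,140,410,280,4)
E
```

```text
t 19.15 p [ 0.3876 -0.2845  0.3426] yaw 5.7 F [ 0.24  1.26 -0.18] tilt [ 0.152  0.018 -0.988] gap -0.004 q6 2.03 q1 -0.36
rows needed 2 remaining [ 12.4 -15.5 -42.6] mm; dyaw -5.7
[{"linear": [0.21, 0.84, 2.18], "roll": 0.05}, {"linear": [0.25, 0.83, 2.18], "roll": 0.05}]
```

View pics/top7c.png

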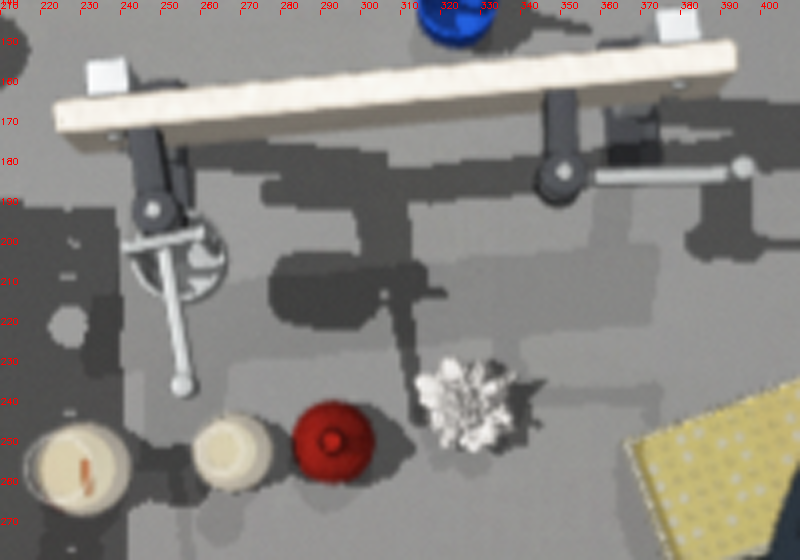

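View pics/side7c.png

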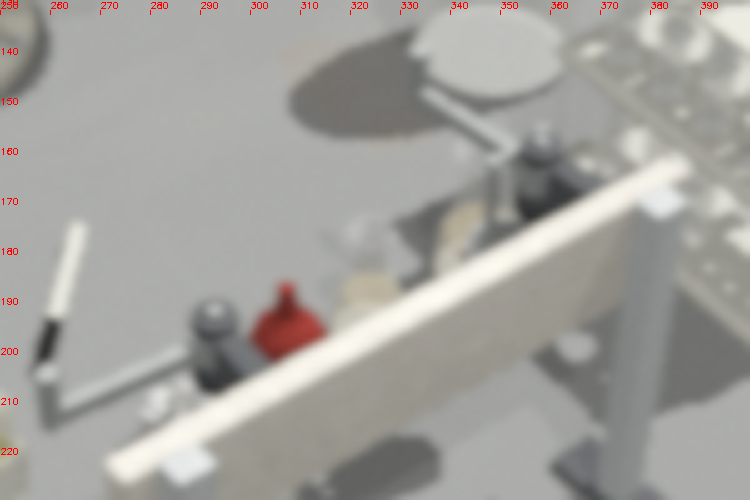

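```bash
python3 - <<'E'
from h import *
f=lambda x,y:(210+x/4-.375,140+y/4-.375)
P=lambda x,y,z:onz("top",*f(x,y),z)
for r,t in (((153,209),(182,383)),((564,172),(742,167))):
    r=P(*r,.232);t=P(*t,.239);d=t-r;print(t,np.hypot(*d[:2]),np.degrees(np.arctan2(d[1],d[0])))
r=P(153,209,.232);b1=P(123,248,.221);b2=P(204,233,.221);d=b2-b1;n=np.array([d[1],-d[0]])/np.hypot(*d[:2]);print((r-(b1+b2)/2)[:2]@n,np.hypot(*d[:2]))
a=cv2.imread("pics/top0.png").astype(int);b=cv2.imread("pics/top7.png").astype(int)
print(abs(a-b)[238:272,212:340].max(),abs(a-b)[125:152,300:345].max())
s=sensors.state();print(s["time_s"],s["contact_force"])
E
```

```text
[0.46586102 0.13645521 0.239     ] 0.09121955992522612 -169.3679066727019
[ 0.575959   -0.14997318  0.239     ] 0.09119653547646837 -89.10704188584958
-0.015581674365566338 0.04250465686540675
117 12
19.25 [0.39966229 0.11200494 1.09941737]
```

```bash
python3 - <<'E'
import cv2,numpy as np
a=cv2.imread("pics/top6.png");b=cv2.imread("pics/top7.png");o=cv2.imread("pics/top0.png")
A,B=[x[185:215,236:268] for x in(a,b)]
print(abs(A.astype(int)-B).max())
cv2.imwrite("pics/cmp.png",cv2.resize(np.hstack([A,B]),None,fx=11,fy=11,interpolation=cv2.INTER_CUBIC))
for n,(x0,y0,x1,y1) in dict(clear=(214,242,244,272),amber=(256,240,280,266),red=(281,238,306,264),foil=(312,226,342,256)).items():
    f=lambda i:cv2.cvtColor(i[y0:y1,x0:x1],cv2.COLOR_BGR2GRAY).astype(np.float32)
    print(n,cv2.phaseCorrelate(f(o),f(b)))
E
```

```text
46
clear ((0.0038012551551975804, -0.018974210493677646), 0.9865221786499023)
amber ((0.16863432937576484, 0.4208462296206701), 1.0039630449480481)
red ((0.3825217904358471, 0.2947325497494244), 0.9578941952740705)
foil ((0.18533139910790908, -0.219613115242959), 0.8155377414491441)
```

View pics/cmp.png

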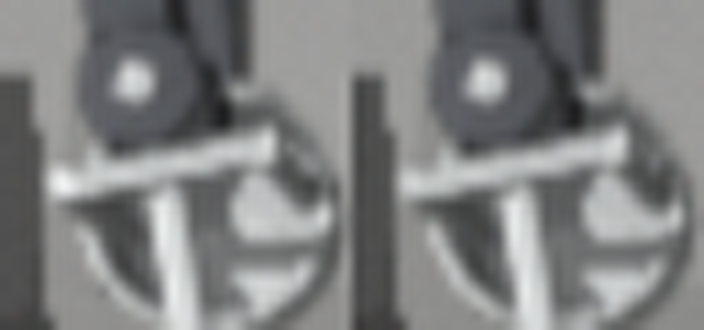

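```bash
python3 -c "
from cell import ticket; print(ticket.job_done())"
```

```text
the job is handed in; nothing more can be done
None
```

The job is handed in at about 19 s of the 72 s allowed. The final camera checks agree with what was asked, within picture accuracy.

- **Spare hook out:** I swung it open, felt the stop and pressed it home at about 11.7 N. It points at −169° in the last picture, against −80° at the start.
- **Cup moved:** I carried the cup to that hook, set it down and slid it back until the barrel pushed back with about 4.5–5 N, then let go. I measured the bail at 14.8 mm and then 15.6 mm from the hinge axis (15 mm means touching). Those two differ by more than I would like, but the pictures before and after folding the other hook show no movement of the bail.
- **Emptied hook in:** I folded it and pressed it home at about 12.3–12.9 N. It now points at −89°, which is 90° from where it started.
- **Other things on the bench:** the clear flask shows no shift. The amber flask, pipette bulb and foil ball show less than half a pixel (roughly 1 mm), most likely from changed shadows. The blue look-alike's picture is unchanged. I did not measure the tip rack; nothing came near it.

- **Tool lean:** the tool drifted to lean by up to about 9° during the job and could not be turned back. It did not affect the grasp or the placing.
- **Pressing forces:** I only have readings at the end of each move, and the highest was 12.9 N, so a brief peak in between would not show.

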